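# Load the laser engraver, shut its hood and arm it with the locking lever

### The job

Set up the laser engraver: take the pale plank out of the dowel rack without pulling out the dark board beside it, lay it down flat on the bare bench, take it again by its two long edges, put it flat on the engraver's slat bed touching all three locating pins, and gently lower the hood until it is fully shut. Only with the hood shut, arm the laser: lift the spring collar of the arming lever clear of its gate, swing the lever from the front notch over to the rear notch, and let the collar drop fully home so that the lever is locked there. The thin slats bend easily, so the plank must never stand on edge or be tipped over on the bed.

Things in the scene. Friction and masses are not known exactly. Their poses are not given: they have to be found in the camera images.
- plank: Pale rough plank, 134 x 52 x 15 mm, 60 g, one corner cut off, edges up to 2 mm out of square. Starts on a long edge in one of the rack's slots, top 66 mm above the bench. Origin: centre of one broad face; x along its length, y across its width, z through the wood to the other face (15 mm away). Either face or end will do. Stands by itself on edge; falls flat if its top is pushed.
- dark_board: Dark grey-brown board, about 139 x 69 x 16 mm, on edge in the rack's other slot, top 80 mm above the bench. Not wanted: it stays in its slot.
- rack: Low wooden rack, fixed. Base 140 (x) x 126 (y) x 14 mm high; origin: centre of its underside. Two slots along x at y +32 and -32 mm, each between four dowels (8 mm diameter, tops 38 mm above the bench) at x +42 and -42 mm; boards lie along x, faces free in the middle. On its +y side the bench is bare for about 140 mm from the base, on the half nearer the robot: room to lay the plank down.
- engraver: Desktop laser engraver, grey, fixed, 184 (x, depth) x 208 (y, width) mm. Origin: centre of its underside; x to its back, y to its left, z up. Left: open bay, inside x -86 to 86, y -28 to 98 mm, walls to 58 mm above the bench. Right: console, y -104 to -28 mm, top at 66 mm, with the arming lever and behind it (x +64 mm) a red stop button, 87 mm high, not used.
- bed: Bed of thin slats in the bay, 168 x 122 mm, top 34 mm above the bench; origin: centre of its top, axes as the engraver's. Three steel locating pins, 8 mm diameter, 13 mm high: two at engraver y +70, x -42 and +48 mm for the plank's left long edge, one at x +74, y +40 mm for its back end. Beside a seated plank 32 mm are free to the left wall and 42 mm to the console.
- seat (a point): Fixed point on the bed's top, axes as the engraver's: the centre of the plank's lower face lies here (within 1 mm) when the plank touches all three pins, its length along x.
- hood (a joint): Hood angle, rad: 0 shut, 1.9 wide open; starts upright or leaning a little back (1.6 to 1.8). Flat white frame 184 x 132 x 12 mm with amber window, hinged along y at the back of the bay; on its outer side a black laser head, 70 x 64 mm, 28 mm high, 35 to 105 mm from the hinge. Stiff hinge: it stays where left and needs about 1 to 6 N at the free edge.
- hood_hinge (a point): Point on the hood's hinge axis, middle of its width, level with its inner face (58.5 mm above the bench). Axes turn with the hood: -x points along the hood to its free edge, z from the inner to the outer face.
- hood_front (a point): Middle of the hood's free edge, on its outer face, 184 mm from the hinge. Hood open: the highest edge, outer face away from the robot. Hood shut: 70 mm above the bench over the bay's front wall, outer face up.
- lever (a joint): Arming lever angle, rad: 0 safe, leaning 0.35 rad to the engraver's front (towards the robot) in the front notch; 0.70 armed, leaning 0.35 rad to the back in the rear notch. Turns about y through lever_pivot. Collar down: locked, 0.02 rad of play. Collar lifted: swings easily (0.1 N m).
- lever_pivot (a point): On the lever's turning axis and centre line, 36 mm above the bench inside the console. z points up along the lever and turns with it, y along the turning axis. Along z from here: gate plates up to 48 mm (within 14 mm of the middle in y), collar 55 to 79 mm when down, red end knob 94 to 110 mm (22 mm diameter).
- collar (a joint): Lift of the locking collar along the lever, m: 0 down, locked in a notch; 0.014 fully up. Clear of the gate from 0.011. Its spring pushes it down with 4 N (down) to 6 N (up); between the notches it rests on the gate.
- collar_grip (a point): Centre of the collar and turning with the lever, z along it, y along its turning axis: black barrel with steel rings, 32 mm diameter, 24 mm tall. Can be pinched across y with the fingers pointing down the lever; the knob above it is narrower than the collar.
- carved_branch: Thick rough golden branch, fixed. Foot on a low slab at about x 0.45, y -0.07 m, between rack and engraver; rises to the back right: x 0.52, y -0.16 at height 0.27 m; x 0.58, y -0.25 at 0.35 m; x 0.62, y -0.34 at 0.47 m (70 mm thick). Carry things past it on the robot's side.

How it is judged:
By the outcome, as a careful person would: the job done as asked, in the order asked, and still so for the second after the job is handed in, with the robot touching nothing.
It also fails if it takes over 72 s, if anything falls off the work surface, if the arm or the gripper's body presses on something with over 40 N, if the wrist force passes 120 N, or if a joint passes its speed limit or range.

### The arm

A 7-joint arm with a two-finger parallel gripper is mounted at the origin on a cart in front of the work surface, level with it; the furniture and walls round the work are solid. World frame = base frame: x ahead of the robot, y to its left, z up, the work surface at z = 0. Lengths are in m, angles in rad, forces in N, time in s.
With the tool pointing down it reaches from about 0.425 to 0.925 m from the base axis. Payload 6.8 kg.
Tool frame: the origin (TCP) lies on the front face of the gripper's body, between the roots of the fingers; the fingertips stand 73 mm ahead of it and the grasp point (between the pads) lies 54 mm ahead of it (tcp_to_tips is the distance from the TCP to the fingertips, in m); z points along the fingers, x is the direction in which the jaws open and shut, and the axes are right-handed (so a half turn about z gives the same grasp; the last joint's range is limited). The gripper opens to 85 mm and grips with 20 to 120 N. Pads are 22 mm wide; open, the fingers measure 114 mm over their backs; the gripper's body (76 mm by 85 mm) begins 54 mm behind the grasp point. The pads swing forward as they close: fully open they stand 13 mm farther back than shut.
Start: joints at [-1.353, 0.477, 0.022, 1.555, -0.011, 1.109, -0.083], TCP at [0.216, 0.64, 0.304] pointing down, gripper open.
Joint ranges: [-2.96, 2.96], [-0.34, 2.1], [-1.41, 1.46], [0.24, 2.44], [-1.37, 4.51], [0.17, 1.92], [-2.96, 2.96]. Speed limits (rad/s): [2.39, 2.39, 3.14, 3.14, 3.14, 3.14, 3.14].

### API

Orientations are given as a unit quaternion [w, x, y, z].
In Python, from station import get_obs, read_camera, hand_in, look_for, silhouettes, tcp_to_tips gives the robot as it stands. The module is installed in compiled form; this text tells all that it offers.
- The arm moves only by the tool apply_moves, never from a script. Its argument "moves" is a list of rows, each a list of 3 entries, a list of its own where there are three numbers: the shift along the tool's x, y, z in units of 25 mm (1.0 is 25 mm), then the turn, a rotation vector about the tool's x, y, z in units of 10 degrees (1.0 is 10 degrees), then the gripper's target within -1 to 1 (fully open at 1, half-way at 0, shut at -1). In form: [[[dx, dy, dz], [rx, ry, rz], jaw], ...]. A call has 1 to 20 rows; each row is the pose to reach, as a shift and turn from the pose commanded when the call began, along the tool's axes at that moment; what a row does not reach only later rows make up. A row lasts 1/8 s, in which the tool goes at most 62.5 mm and 10.7 degrees, less where a joint would pass 70% of its speed; a pose out of reach is approached as far as the arm can. A call with a gripper value outside its range is refused whole. The fingers move at their own pace and stop on an object; "force" is the grip in N (left out, the last holds). Time passes only in rows, so rows that repeat a pose let the fingers close. It gives the time, the measured TCP pose, the force and the opening at its end, in the units of the state.
- get_obs(): the state, without advancing time (a new reading comes with each control period).
- read_camera(name): name is "scene" or "side" or "wrist"; returns a dict with "color" (420x560x3 uint8, red, green, blue), "mtx" (3x3 intrinsics, pixels), "eye" and "rotation" of the camera in the world; the wrist camera has in their place "hand_eye" (4x4, takes a point from camera to tool coordinates, whose origin is the TCP and whose axes are the tool frame's). Camera axes: x right, y up, looking along -z (the intrinsics and any distortion apply to the point x, -y, -z); pixel columns grow to the right and rows downward; lengths in m; the calibration is good to about 2 mm. A picture is of the moment at which its call begins: read the wrist's pose just before it. There is no depth.
- hand_in(): hands the job in, once; it reports no verdict.
Trained networks look in the newest picture that a camera, given by its name, has taken for a name from the list of things; names that differ only in an ending like _2 or _b are one class to them, and where a whole thing is asked for, a point or a joint stands for the part that bears it (a point fixed in the world has none). Each returns a list of dicts, best first, with "conf" (0 to 1); they miss things now and then, are a little off and sometimes report something else, mostly with a low value. They report only what shows in the picture. A call takes as long as a camera call.
- look_for(camera, query): "pixel" ([row, column] in pixels, amid what is visible of it).
- silhouettes(camera, query): "mask" (420x560 bool, what is visible of it) and "pixel" ([row, column] in pixels, amid what is visible of it).
The state is a dict: "t": time; "q": joint angles; "joint_vel": joint speeds; "joint_torque": joint torques, N m; "eef_pos": TCP position; "tool_rot": TCP orientation; "contact_force": force on the tool from outside, world axes, zero at the start; "torque": the same for the moment, N m; "gripper_width": opening from 0.0 (shut) to 1.0 (fully open).
Only numpy, scipy, OpenCV 4.12 (cv2) and the standard library are available. Lean on these libraries where they do the work, as an engineer would, in place of code of your own. Each camera call takes 0.05 s, during which the arm holds its last target.

## Working session

There is one attempt and no reset: what is moved stays moved. The work goes in short steps, Python scripts to look and compute and a tool call to move; the robot and the scene stay as the last step left them, time stands still between calls to the robot, and variables do not carry over. Pictures are saved under pics/ and viewed, and the job is handed in when it is done.

Besides the shell and the picture viewer there is one more tool, called after "Emit:" as name([rows], argument=value, ...), one row to a line, values as JSON. apply_moves: Moves the arm, as the interface text tells. Its arguments: {"type":"object","properties":{"moves":{"type":"array"},"force":{"type":"number"}},"required":["moves"]}

```bash
mkdir -p pics; ls; cat > h.py <<'E'
import numpy as np, cv2
from station import *
from scipy.spatial.transform import Rotation as R
def rot(q): return R.from_quat([q[1],q[2],q[3],q[0]]).as_matrix()
def campose(c,o=None):
    if 'eye' in c:
        r=np.array(c['rotation']); 
        if r.shape!=(3,3): r=rot(r)
        return np.array(c['eye']),r
    T=np.array(c['hand_eye']); Rt=rot(o['tool_rot']); p=np.array(o['eef_pos'])
    return p+Rt@T[:3,3], Rt@T[:3,:3]
def proj(c,P,o=None):
    e,r=campose(c,o); q=(np.atleast_2d(P)-e)@r; q=q*[1,-1,-1]
    u=q@np.array(c['mtx']).T; return u[:,:2]/u[:,2:]   # col,row
def ray(c,px,o=None):  # px [row,col]
    e,r=campose(c,o); d=np.linalg.inv(np.array(c['mtx']))@[px[1],px[0],1]
    return e, r@(d*[1,-1,-1])
def atz(c,px,z,o=None):
    e,d=ray(c,px,o); return e+d*(z-e[2])/d[2]
def save(c,n,s=1.0):
    im=c['color'][:,:,::-1]; cv2.imwrite('pics/'+n,cv2.resize(im,None,fx=s,fy=s,interpolation=cv2.INTER_CUBIC))
E
python3 - <<'E'
from h import *
o=get_obs();print(o)
for n in ['scene','side','wrist']:
    c=read_camera(n);save(c,n+'0.png',1.4)
    print(n,{k:np.round(v,4).tolist() for k,v in c.items() if k!='color'})
    for q in ['plank','dark_board','rack','engraver','hood','lever','collar']:
        print(q,[(np.round(d['pixel']).tolist(),round(d['conf'],2)) for d in look_for(n,q)][:3])
E
```

```text
pics
{'t': 0.0, 'q': array([-1.35309586,  0.47780474,  0.02231183,  1.55647553, -0.01148983,
        1.10928663, -0.08313018]), 'joint_vel': array([ 0.00134113,  0.00086584,  0.00108919, -0.00102607,  0.00174442,
        0.00222787,  0.00068763]), 'joint_torque': array([ 4.74536421e-06, -5.96433413e+01,  1.60779387e+00, -2.81204242e+01,
        1.24213859e-02,  9.06727393e-03,  2.61746840e-05]), 'eef_pos': array([0.21588763, 0.63905015, 0.30291178]), 'tool_rot': array([ 5.91346935e-04,  8.12418213e-01,  5.83074433e-01, -7.08952469e-04]), 'contact_force': array([ 0.67622422, -1.22773854, -0.88827945]), 'torque': array([-0.01567626,  0.01690872,  0.00919714]), 'gripper_width': 0.9992867095044704}
scene {'mtx': [[405.4519, 0.0, 282.6405], [0.0, 405.4519, 214.1604], [0.0, 0.0, 1.0]], 'eye': [-0.3123, -0.5955, 0.6194], 'rotation': [0.7554, 0.4565, -0.2419, -0.403]}
plank [([279.0, 380.0], 0.91)]
dark_board [([291.0, 402.0], 0.95)]
rack [([301.0, 393.0], 0.97), ([203.0, 191.0], 0.69)]
engraver [([205.0, 191.0], 0.89)]
hood [([165.0, 199.0], 0.73)]
lever [([201.0, 192.0], 0.51), ([208.0, 189.0], 0.49)]
collar [([206.0, 189.0], 0.25)]
side {'mtx': [[424.9873, 0.0, 274.7529], [0.0, 424.9873, 211.7271], [0.0, 0.0, 1.0]], 'eye': [-0.0219, -1.0362, 0.6155], 'rotation': [0.825, 0.5179, -0.1194, -0.1921]}
plank [([277.0, 329.0], 0.56)]
dark_board [([295.0, 341.0], 0.94), ([184.0, 216.0], 0.48)]
rack [([312.0, 340.0], 0.59)]
engraver [([180.0, 242.0], 0.67)]
hood [([146.0, 250.0], 0.61)]
lever [([178.0, 222.0], 0.43)]
collar [([185.0, 225.0], 0.51)]
wrist {'mtx': [[306.3994, 0.0, 283.6229], [0.0, 306.3994, 209.0004], [0.0, 0.0, 1.0]], 'hand_eye': [[1.0, 0.0005, -0.0011, 0.0001], [0.0002, -0.9536, -0.3011, -0.0769], [-0.0012, 0.3011, -0.9536, -0.0702], [0.0, 0.0, 0.0, 1.0]]}
plank []
dark_board [([404.0, 108.0], 0.26)]
rack []
engraver [([406.0, 112.0], 0.74)]
hood [([405.0, 110.0], 0.57)]
lever []
collar []
```

View pics/scene0.png

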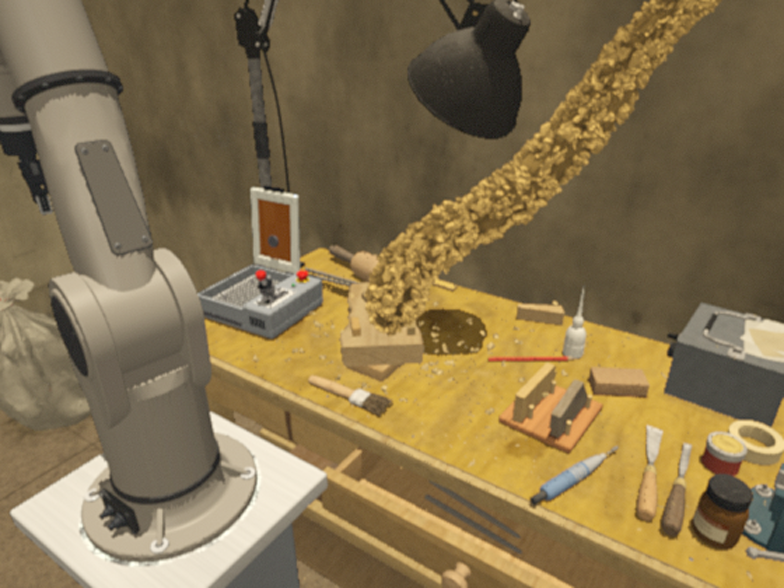

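View pics/side0.png

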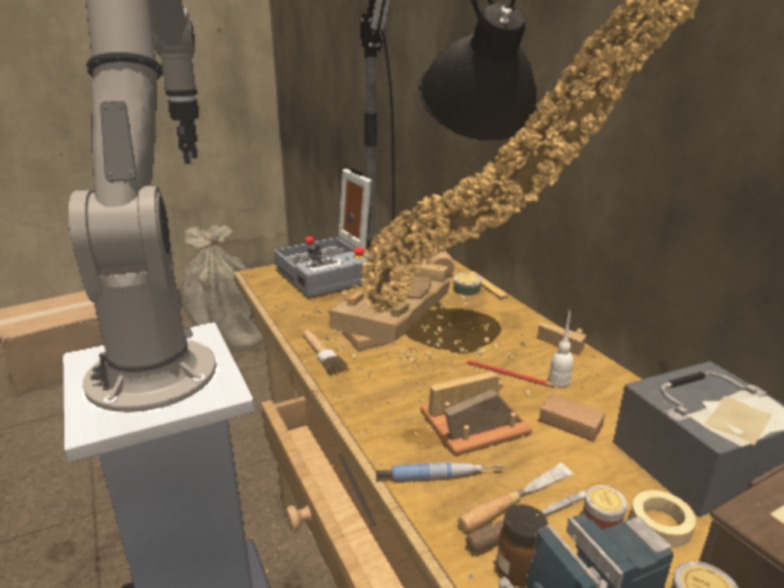

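View pics/wrist0.png

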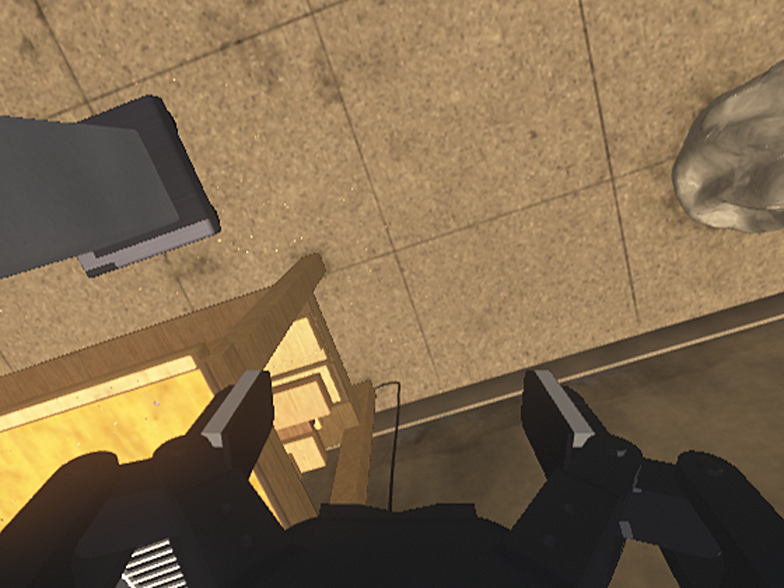

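```bash
python3 - <<'E'
from h import *
c=read_camera('scene');s=read_camera('side')
for n,a,b,z in [('plank',[279,380],[277,329],.045),('dark',[291,402],[295,341],.045),('rack',[301,393],[312,340],.01),('engr',[205,191],[180,242],.05),('collar',[206,189],[185,225],.1)]:
    print(n,np.round(atz(c,a,z),3),np.round(atz(s,b,z),3))
# red knob from 1.4 scale picture
print(np.round(atz(c,[275/1.4,261/1.4],.13),3),np.round(atz(s,[240/1.4,309/1.4],.13),3))
for n,cc in (('scene',c),('side',s)):
    save(dict(color=cc['color'][120:360,150:470]) if n=='side' else dict(color=cc['color'][120:340,120:450]),n+'z.png',2.4)
E
```

```text
plank [ 0.448 -0.356  0.045] [ 0.456 -0.347  0.045]
dark [ 0.434 -0.413  0.045] [ 0.443 -0.417  0.045]
rack [ 0.432 -0.397  0.01 ] [ 0.434 -0.429  0.01 ]
engr [0.475 0.284 0.05 ] [0.503 0.305 0.05 ]
collar [0.398 0.206 0.1  ] [0.391 0.17  0.1  ]
[0.396 0.21  0.13 ] [0.395 0.217 0.13 ]
```

View pics/sidez.png

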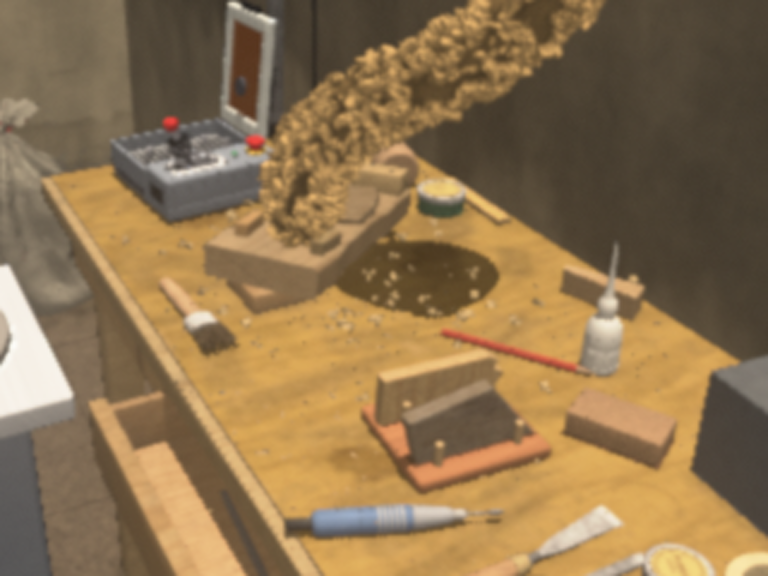

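View pics/scenez.png

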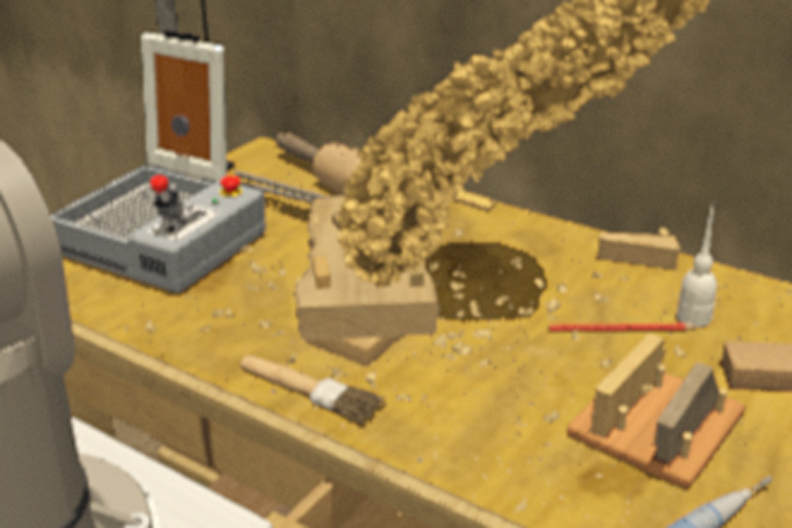

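```bash
cat >> h.py <<'E'
def Rdown(yaw,extra=None):  # tool x at world heading yaw (rad), z down
    x=np.array([np.cos(yaw),np.sin(yaw),0]);z=np.array([0,0,-1.]);y=np.cross(z,x)
    M=np.stack([x,y,z],1)
    return M if extra is None else extra@M
def rows(wps,dec=2,o=None):
    """wps: list of (pos, Rmat, jaw). prints rows relative to the current pose"""
    o=o or get_obs(); p0=np.array(o['eef_pos']);R0=rot(o['tool_rot']);out=[]
    for p,M,j in wps:
        d=R0.T@(np.array(p)-p0)/0.025; w=R.from_matrix(R0.T@M).as_rotvec()/np.deg2rad(10)
        out.append([np.round(d,dec).tolist(),np.round(w,dec).tolist(),j])
    print(str(out).replace(' ','')); return out
def st(o=None):
    o=o or get_obs(); M=rot(o['tool_rot'])
    print('t',round(o['t'],2),'p',np.round(o['eef_pos'],4),'yaw',round(np.degrees(np.arctan2(M[1,0],M[0,0])),2),'z',np.round(M[:,2],3),'F',np.round(o['contact_force'],1),'w',round(o['gripper_width'],3),'q',np.round(o['q'],2))
E
python3 - <<'E'
from h import *
st()
W=[]
for i in range(1,10):
    f=i/9; a=np.radians(71.3+(35-71.3)*f); r=.675+(.5-.675)*f
    W.append(([r*np.cos(a),r*np.sin(a),.303+.1*min(1,2*f)],Rdown(np.radians(71.3+18.7*f)),1))
W.append(W[-1]);W.append(W[-1])
rows(W,1)
E
```

```text
t 1.3 p [0.216  0.6395 0.3039] yaw 71.33 z [-0.  0. -1.] F [-0.6 -0.  -0.2] w 1.001 q [-1.35  0.48  0.02  1.56 -0.01  1.11 -0.08]
[[[-0.8,1.9,-0.9],[-0.0,-0.0,-0.2],1],[[-1.8,3.6,-1.7],[-0.0,-0.0,-0.4],1],[[-2.9,5.2,-2.6],[-0.0,-0.0,-0.6],1],[[-4.1,6.7,-3.5],[-0.0,-0.0,-0.8],1],[[-5.3,8.0,-4.0],[-0.0,-0.0,-1.0],1],[[-6.6,9.2,-4.0],[-0.0,-0.0,-1.2],1],[[-8.0,10.2,-4.0],[-0.0,-0.0,-1.5],1],[[-9.4,11.1,-4.0],[-0.0,-0.0,-1.7],1],[[-10.9,11.8,-4.0],[-0.0,-0.0,-1.9],1],[[-10.9,11.8,-4.0],[-0.0,-0.0,-1.9],1],[[-10.9,11.8,-4.0],[-0.0,-0.0,-1.9],1]]
```

Emit:
apply_moves([
  [[-0.8, 1.9, -0.9], [0, 0, -0.2], 1],
  [[-1.8, 3.6, -1.7], [0, 0, -0.4], 1],
  [[-2.9, 5.2, -2.6], [0, 0, -0.6], 1],
  [[-4.1, 6.7, -3.5], [0, 0, -0.8], 1],
  [[-5.3, 8.0, -4.0], [0, 0, -1.0], 1],
  [[-6.6, 9.2, -4.0], [0, 0, -1.2], 1],
  [[-8.0, 10.2, -4.0], [0, 0, -1.5], 1],
  [[-9.4, 11.1, -4.0], [0, 0, -1.7], 1],
  [[-10.9, 11.8, -4.0], [0, 0, -1.9], 1],
  [[-10.9, 11.8, -4.0], [0, 0, -1.9], 1],
  [[-10.9, 11.8, -4.0], [0, 0, -1.9], 1],
])

```text
t: 2.68
eef_pos: [0.4081, 0.2875, 0.4042]
tool_rot: [-0.0, 0.705, 0.709, 0.0]
contact_force: [-0.6, 0.6, 0.4]
gripper_width: 0.996
```

```bash
python3 - <<'E'
from h import *
import pickle
o=get_obs();st(o)
c=read_camera('wrist');save(c,'w1.png',1.4);pickle.dump((o,c),open('w1.pkl','wb'))
E
```

```text
t 2.67 p [0.4081 0.2875 0.4042] yaw 90.34 z [ 0.     0.001 -1.   ] F [-0.6  0.6  0.4] w 0.996 q [-0.86  0.09  0.13  1.84 -0.01  1.21  0.85]
```

View pics/w1.png

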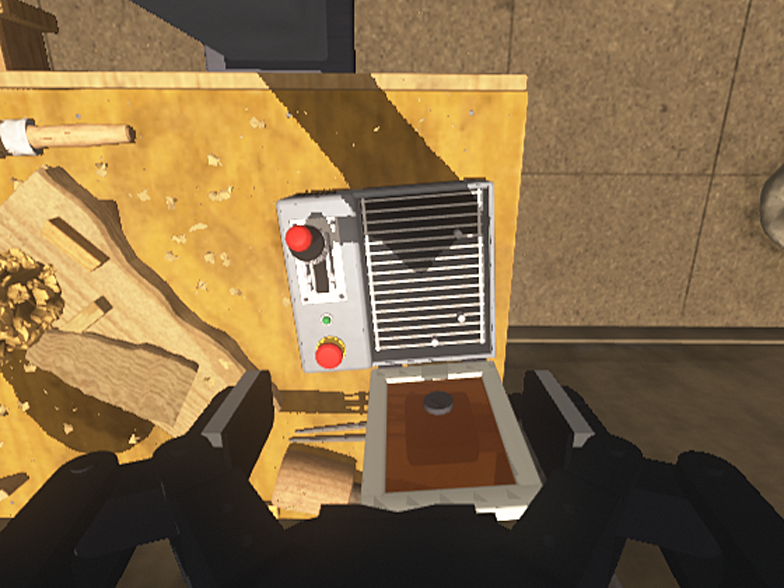

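```bash
python3 - <<'E'
from h import *
import pickle
o,c=pickle.load(open('w1.pkl','rb'))
im=c['color'][120:275,190:365]
save(dict(color=im),'w1z.png',3.8)
E
```

```text
(no output)
```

View pics/w1z.png

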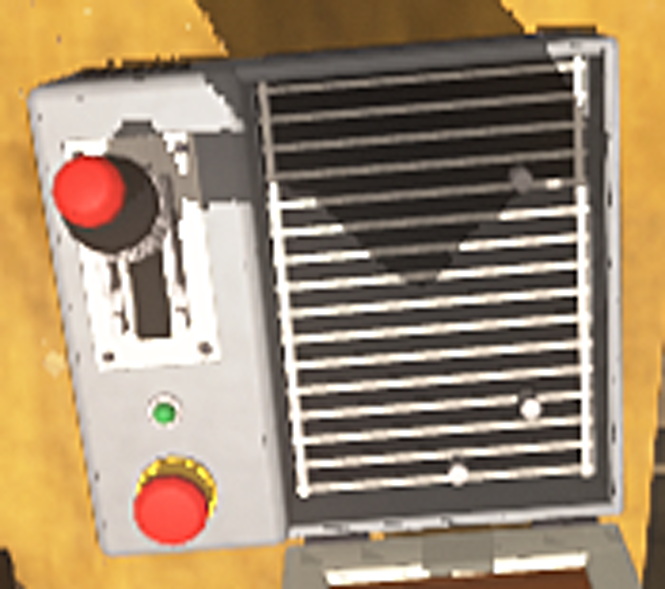

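```bash
cat > eng.py <<'E'
from h import *
import pickle
from scipy.optimize import least_squares
o,c=pickle.load(open('w1.pkl','rb'))
F=[((-.042,.07,.047),(521,177)),((.048,.07,.047),(531,407)),((.074,.04,.047),(458,472)),
((-.092,-.104,.066),(30,98)),((.092,-.104,.066),(105,552)),((-.092,.104,.058),(618,38)),((.092,.104,.058),(622,515))]
P=np.array([f[0] for f in F]);U=np.array([(190+f[1][0]/3.8,120+f[1][1]/3.8) for f in F])
def T(x,p=P): 
    cs,sn=np.cos(x[2]),np.sin(x[2]); return np.stack([x[0]+cs*p[:,0]-sn*p[:,1],x[1]+sn*p[:,0]+cs*p[:,1],p[:,2]],1)
f=lambda x:(proj(c,T(x),o)-U).ravel()
r=least_squares(f,[.48,.28,0],loss='soft_l1')
print(r.x,np.degrees(r.x[2]),np.round(f(r.x).reshape(-1,2),1))
E
python3 eng.py
```

```text
[0.45303289 0.28390059 0.08934815] 5.119271689079157 [[ 0.4  0.9]
 [ 0.2  0.2]
 [ 0.3  0.6]
 [-2.9 -2.6]
 [-1.6  3.3]
 [ 0.3 -0.9]
 [ 1.1 -0. ]]
```

```bash
python3 - <<'E'
from h import *
W=[]
pts=[(.415,.23),(.425,.17),(.43,.11),(.43,.05),(.43,-.01),(.43,-.07),(.425,-.13),(.42,-.19),(.41,-.25),(.405,-.31),(.4,-.365)]
for p in pts: W.append(([p[0],p[1],.4],Rdown(np.radians(90)),1))
W[-1][0][2]=.37
W+=[W[-1]]*2
rows(W,1)
E
```

```text
[[[-2.3,0.3,0.2],[0.0,-0.0,0.0],1],[[-4.7,0.6,0.2],[0.0,-0.0,0.0],1],[[-7.1,0.8,0.2],[0.0,-0.0,0.0],1],[[-9.5,0.8,0.2],[0.0,-0.0,0.0],1],[[-11.9,0.8,0.2],[0.0,-0.0,0.0],1],[[-14.3,0.8,0.2],[0.0,-0.0,0.0],1],[[-16.7,0.6,0.2],[0.0,-0.0,0.0],1],[[-19.1,0.3,0.1],[0.0,-0.0,0.0],1],[[-21.5,-0.1,0.1],[0.0,-0.0,0.0],1],[[-23.9,-0.3,0.1],[0.0,-0.0,0.0],1],[[-26.1,-0.5,1.3],[0.0,-0.0,0.0],1],[[-26.1,-0.5,1.3],[0.0,-0.0,0.0],1],[[-26.1,-0.5,1.3],[0.0,-0.0,0.0],1]]
```

Emit:
apply_moves([
  [[-2.3, 0.3, 0.2], [0, 0, 0], 1],
  [[-4.7, 0.6, 0.2], [0, 0, 0], 1],
  [[-7.1, 0.8, 0.2], [0, 0, 0], 1],
  [[-9.5, 0.8, 0.2], [0, 0, 0], 1],
  [[-11.9, 0.8, 0.2], [0, 0, 0], 1],
  [[-14.3, 0.8, 0.2], [0, 0, 0], 1],
  [[-16.7, 0.6, 0.2], [0, 0, 0], 1],
  [[-19.1, 0.3, 0.1], [0, 0, 0], 1],
  [[-21.5, -0.1, 0.1], [0, 0, 0], 1],
  [[-23.9, -0.3, 0.1], [0, 0, 0], 1],
  [[-26.1, -0.5, 1.3], [0, 0, 0], 1],
  [[-26.1, -0.5, 1.3], [0, 0, 0], 1],
  [[-26.1, -0.5, 1.3], [0, 0, 0], 1],
])

```text
t: 4.35
eef_pos: [0.4007, -0.3647, 0.3711]
tool_rot: [-0.0, 0.705, 0.71, -0.0]
contact_force: [1.1, 1.3, 0.1]
gripper_width: 1.001
```

```bash
python3 - <<'E'
from h import *
import pickle
o=get_obs();st(o)
c=read_camera('wrist');save(c,'w2.png',1.4);pickle.dump((o,c),open('w2.pkl','wb'))
E
```

```text
t 4.35 p [ 0.4007 -0.3647  0.3711] yaw 90.42 z [-0.001  0.    -1.   ] F [1.1 1.3 0.1] w 1.001 q [-0.07  0.25  0.84  1.83 -0.2   1.15  2.42]
```

View pics/w2.png

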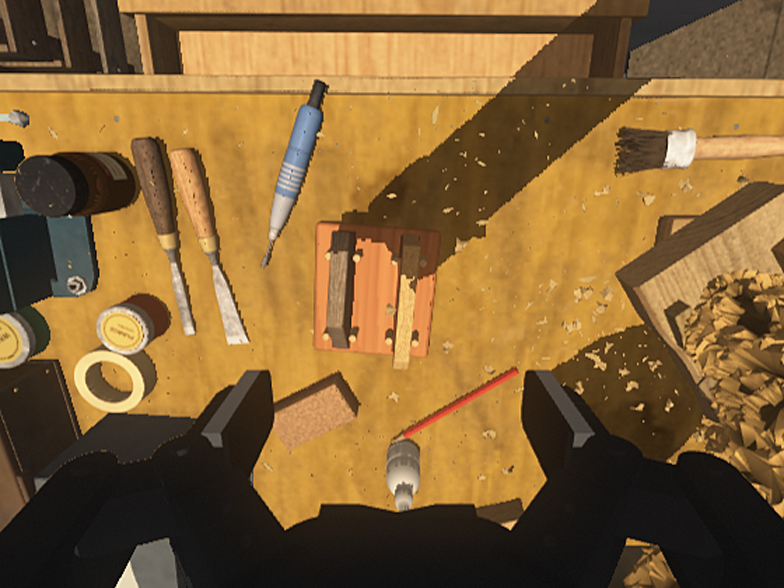

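```bash
python3 - <<'E'
from h import *
import pickle
o,c=pickle.load(open('w2.pkl','rb'))
save(dict(color=c['color'][145:275,210:335]),'w2z.png',4.6)
E
```

```text
(no output)
```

View pics/w2z.png

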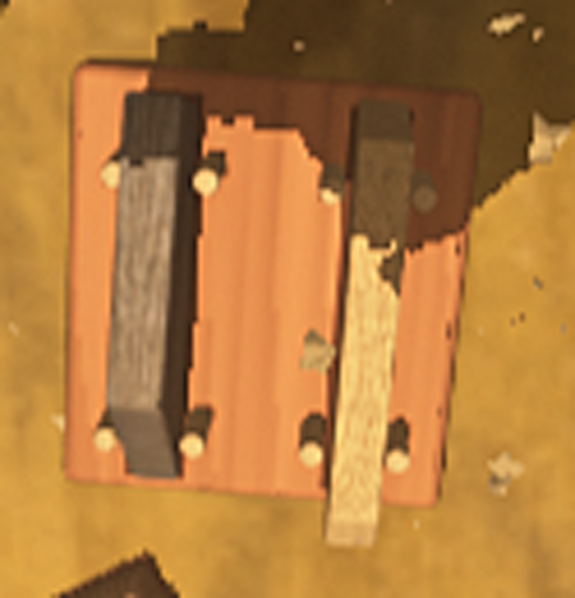

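```bash
cat > rack.py <<'E'
from h import *
import pickle
from scipy.optimize import least_squares
o,c=pickle.load(open('w2.pkl','rb'))
px=lambda a:(210+a[0]/4.6,145+a[1]/4.6)
D=[(330,192),(425,198),(312,453),(397,460),(112,176),(206,182),(105,438),(192,445)]
C=[(75,65),(480,92),(67,480),(440,505)]
U=np.array([px(a) for a in D+C])
def P(g): return np.array([(-.042,.032-g,.038),(-.042,.032+g,.038),(.042,.032-g,.038),(.042,.032+g,.038),(-.042,-.032-g,.038),(-.042,-.032+g,.038),(.042,-.032-g,.038),(.042,-.032+g,.038),(-.07,-.063,.014),(-.07,.063,.014),(.07,-.063,.014),(.07,.063,.014)])
def T(x): 
    p=P(x[3]);cs,sn=np.cos(x[2]),np.sin(x[2]); return np.stack([x[0]+cs*p[:,0]-sn*p[:,1],x[1]+sn*p[:,0]+cs*p[:,1],p[:,2]],1)
f=lambda x:(proj(c,T(x),o)-U).ravel()
r=least_squares(f,[.44,-.38,0,.014],loss='soft_l1')
print(r.x,np.degrees(r.x[2]),'\n',np.round(f(r.x).reshape(-1,2),1).tolist())
for a in [(357,135),(413,137),(328,520),(380,523)]:
    u=px(a);print(np.round(atz(c,(u[1],u[0]),.066,o),4))
E
python3 rack.py
```

```text
[ 0.45970754 -0.3873683  -0.06621201  0.01364256] -3.7936688154444393 
 [[0.2, -0.4], [-0.3, -0.2], [-0.1, 0.0], [0.4, -0.2], [0.1, -0.3], [-0.1, -0.1], [0.1, 0.3], [0.3, 0.0], [-1.2, -0.5], [0.9, 0.2], [-1.0, 1.0], [0.1, 1.0]]
[ 0.3971 -0.3592  0.066 ]
[ 0.3975 -0.3441  0.066 ]
[ 0.5117 -0.3665  0.066 ]
[ 0.5126 -0.3512  0.066 ]
```

```bash
python3 - <<'E'
from h import *
import pickle
o,c=pickle.load(open('w2.pkl','rb'))
for n,a in dict(brush=(615,150),brush2=(615,170),slab=(617,272),slab2=(660,240),pencil=(517,370),edge=(450,95),pen=(268,262)).items():
    print(n,np.round(atz(c,(a[1]/1.4,a[0]/1.4),0.0,o),3))
print(tcp_to_tips() if callable(tcp_to_tips) else tcp_to_tips)
E
```

```text
brush [ 0.315 -0.152  0.   ]
brush2 [ 0.334 -0.149  0.   ]
slab [ 0.438 -0.13   0.   ]
slab2 [ 0.404 -0.091  0.   ]
pencil [ 0.555 -0.226  0.   ]
edge [ 0.267 -0.315  0.   ]
pen [ 0.43 -0.5   0.  ]
0.0726
```

```bash
python3 - <<'E'
from h import *
M=Rdown(np.radians(86.4))
P=lambda x,y,z,j:([x,y,z],M,j)
W=[P(.42,-.362,.33,0),P(.445,-.358,.28,0),P(.464,-.356,.22,0),P(.464,-.356,.17,0),P(.464,-.356,.15,0),P(.464,-.356,.15,0)]
rows(W,2)
E
```

```text
[[[0.08,0.76,1.66],[0.0,-0.0,0.41],0],[[0.23,1.76,3.66],[0.0,-0.0,0.41],0],[[0.31,2.52,6.07],[0.0,-0.0,0.41],0],[[0.31,2.52,8.07],[0.0,-0.0,0.41],0],[[0.31,2.52,8.87],[0.0,-0.0,0.41],0],[[0.31,2.52,8.87],[0.0,-0.0,0.41],0]]
```

Emit:
apply_moves([
  [[0.08, 0.76, 1.66], [0, 0, 0.41], 0],
  [[0.23, 1.76, 3.66], [0, 0, 0.41], 0],
  [[0.31, 2.52, 6.07], [0, 0, 0.41], 0],
  [[0.31, 2.52, 8.07], [0, 0, 0.41], 0],
  [[0.31, 2.52, 8.87], [0, 0, 0.41], 0],
  [[0.31, 2.52, 8.87], [0, 0, 0.41], 0],
], force=40)

```text
t: 5.15
eef_pos: [0.463, -0.3566, 0.1499]
tool_rot: [-0.0, 0.73, 0.684, 0.0]
contact_force: [0.4, 0.3, 0.2]
gripper_width: 0.499
```

```bash
python3 - <<'E'
from h import *
import pickle
o=get_obs();st(o)
c=read_camera('wrist');save(c,'w3.png',1.4);pickle.dump((o,c),open('w3.pkl','wb'))
E
```

```text
t 5.15 p [ 0.463  -0.3566  0.1499] yaw 86.31 z [-0.     0.001 -1.   ] F [0.4 0.3 0.2] w 0.499 q [ 0.08  0.61  0.64  1.93 -0.51  0.77  2.52]
```

View pics/w3.png

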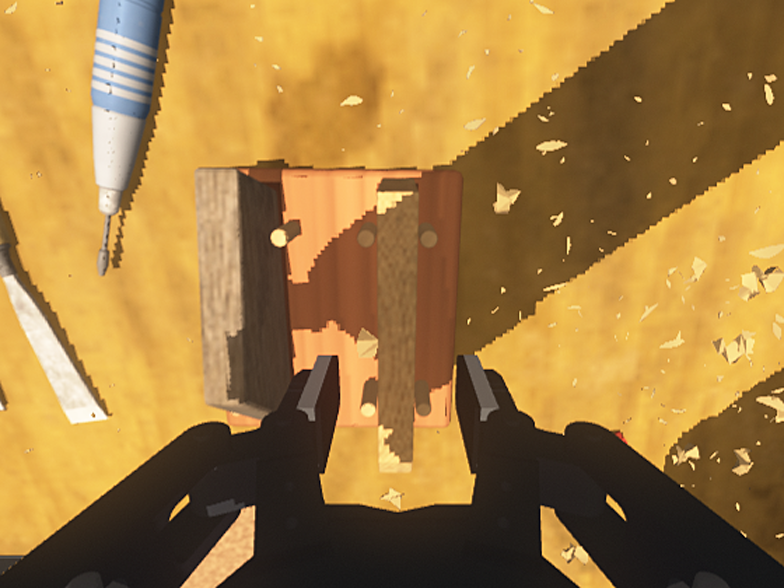

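Emit:
apply_moves([
  [[0, 0, 1.2], [0, 0, 0], 0],
  [[0, 0, 2.15], [0, 0, 0], 0],
  [[0, 0, 2.15], [0, 0, 0], 0],
  [[0, 0, 2.15], [0, 0, 0], -1],
  [[0, 0, 2.15], [0, 0, 0], -1],
  [[0, 0, 2.15], [0, 0, 0], -1],
  [[0, 0, 2.15], [0, 0, 0], -1],
  [[0, 0, 2.15], [0, 0, 0], -1],
], force=40)

```text
t: 6.2
eef_pos: [0.4636, -0.3584, 0.0979]
tool_rot: [0.002, 0.73, 0.683, 0.001]
contact_force: [0.4, 0.4, 7.3]
gripper_width: 0.17
```

```bash
python3 - <<'E'
from h import *
st()
M=rot(get_obs()['tool_rot'])
P=lambda x,y,z,j:([x,y,z],M,j)
W=[P(.463,-.3566,.135,-1),P(.463,-.3566,.18,-1),P(.463,-.3566,.2,-1)]
rows(W,2)
E
```

```text
t 6.2 p [ 0.4636 -0.3584  0.0979] yaw 86.22 z [ 0.003 -0.001 -1.   ] F [0.4 0.4 7.3] w 0.17 q [ 0.13  0.68  0.58  1.95 -0.58  0.68  2.57]
[[[0.07,-0.02,-1.48],[0.0,0.0,0.0],-1],[[0.07,-0.02,-3.28],[0.0,0.0,0.0],-1],[[0.06,-0.01,-4.08],[0.0,0.0,0.0],-1]]
```

Emit:
apply_moves([
  [[0, 0, -0.8], [0, 0, 0], -1],
  [[0, 0, -2.0], [0, 0, 0], -1],
  [[0, 0, -3.4], [0, 0, 0], -1],
  [[0, 0, -3.6], [0, 0, 0], -1],
])

```text
t: 6.7
eef_pos: [0.4635, -0.3587, 0.1895]
tool_rot: [0.003, 0.73, 0.683, 0.001]
contact_force: [0.4, -0.2, -1.5]
gripper_width: 0.173
```

```bash
python3 - <<'E'
from h import *
import pickle
o=get_obs();st(o)
c=read_camera('wrist');save(c,'w4.png',1.4);pickle.dump((o,c),open('w4.pkl','wb'))
c=read_camera('side');save(dict(color=c['color'][120:360,180:440]),'s4.png',3)
E
```

```text
t 6.7 p [ 0.4635 -0.3587  0.1895] yaw 86.21 z [ 0.005 -0.003 -1.   ] F [ 0.4 -0.2 -1.5] w 0.173 q [ 0.04  0.55  0.69  1.91 -0.47  0.84  2.48]
```

View pics/w4.png

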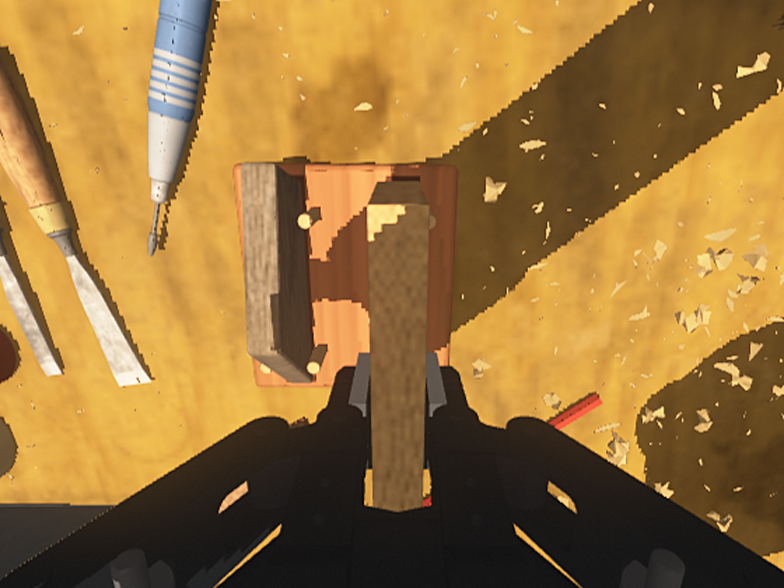

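View pics/s4.png

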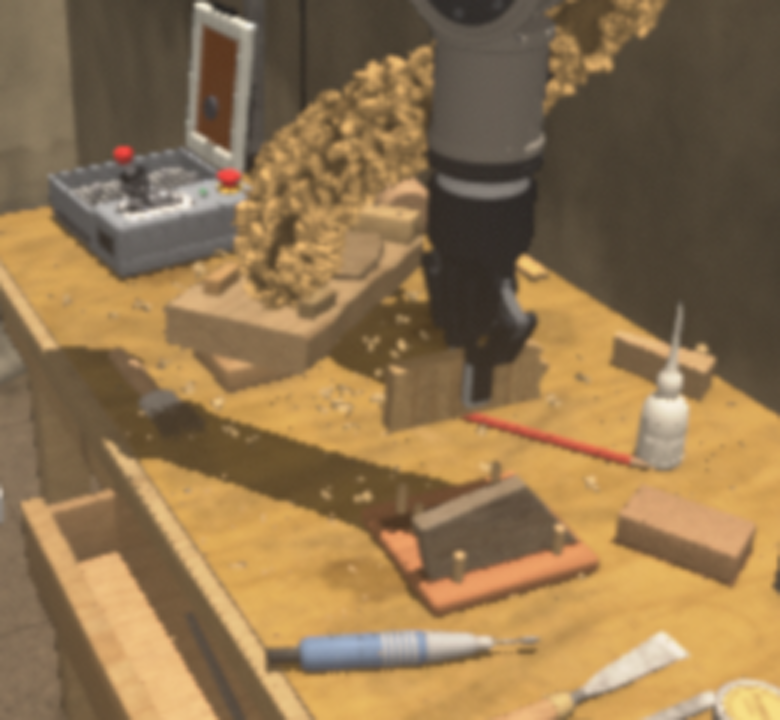

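```bash
python3 - <<'E'
from h import *
M=Rdown(np.radians(86.3))
P=lambda x,y,z,j:([x,y,z],M,j)
W=[P(.44,-.32,.1895,-1),P(.415,-.283,.17,-1),P(.415,-.283,.12,-1),P(.415,-.283,.095,-1),P(.415,-.283,.087,-1),P(.415,-.283,.0845,-1),P(.415,-.283,.0845,-1)]
rows(W,2)
E
```

```text
[[[1.44,-1.01,-0.1],[0.01,0.0,-0.01],-1],[[2.85,-2.11,0.68],[0.01,0.0,-0.01],-1],[[2.85,-2.11,2.68],[0.01,0.0,-0.01],-1],[[2.85,-2.11,3.68],[0.01,0.0,-0.01],-1],[[2.85,-2.11,4.0],[0.01,0.0,-0.01],-1],[[2.85,-2.11,4.1],[0.01,0.0,-0.01],-1],[[2.85,-2.11,4.1],[0.01,0.0,-0.01],-1]]
```

Emit:
apply_moves([
  [[1.44, -1.01, -0.1], [0, 0, 0], -1],
  [[2.85, -2.11, 0.68], [0, 0, 0], -1],
  [[2.85, -2.11, 2.68], [0, 0, 0], -1],
  [[2.85, -2.11, 3.68], [0, 0, 0], -1],
  [[2.85, -2.11, 4.0], [0, 0, 0], -1],
  [[2.85, -2.11, 4.1], [0, 0, 0], -1],
  [[2.85, -2.11, 4.1], [0, 0, 0], -1],
])

```text
t: 7.68
eef_pos: [0.4144, -0.2833, 0.084]
tool_rot: [-0.0, 0.73, 0.683, 0.0]
contact_force: [-0.3, 0.1, 0.1]
gripper_width: 0.175
```

```bash
python3 - <<'E'
from h import *
st()
c=read_camera('side');save(dict(color=c['color'][160:360,180:440]),'s5.png',3)
E
```

```text
t 7.67 p [ 0.4144 -0.2833  0.084 ] yaw 86.19 z [ 0.  0. -1.] F [-0.3  0.1  0.1] w 0.175 q [ 0.04  0.61  0.55  2.15 -0.61  0.55  2.55]
```

View pics/s5.png

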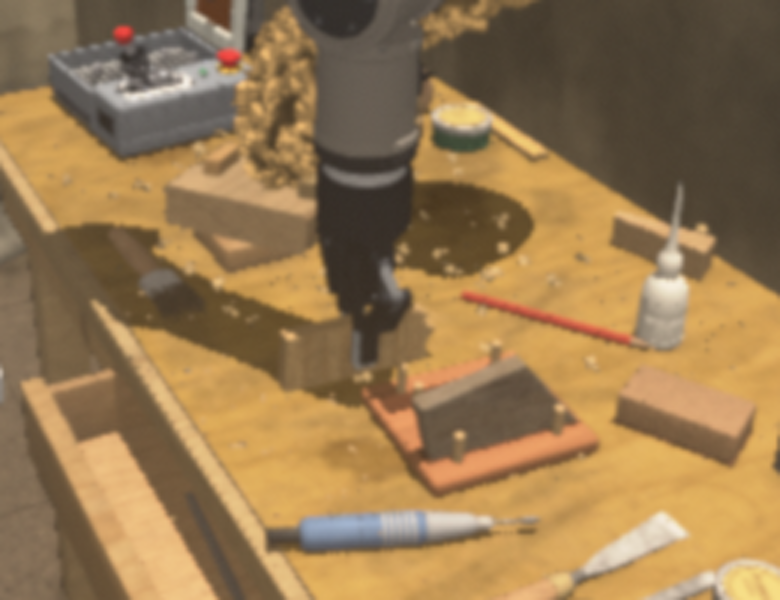

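Emit:
apply_moves([
  [[0, 0, 0.06], [0, 0, 0], -1],
  [[0, 0, 0.06], [0, 0, 0], -0.2],
  [[0, 0, 0.06], [0, 0, 0], -0.2],
  [[0, 0, 0.06], [0, 0, 0], -0.2],
  [[0, 0, -1.0], [0, 0, 0], -0.2],
  [[0, 0, -2.4], [0, 0, 0], -0.2],
  [[-1.0, 0, -2.4], [0, 0, 0], -1],
  [[-1.3, 0, -2.4], [0, 0, 0], -1],
])

```text
t: 8.72
eef_pos: [0.4124, -0.3165, 0.1437]
tool_rot: [0.001, 0.73, 0.683, -0.0]
contact_force: [-0.1, 0.7, 0.2]
gripper_width: 0.006
```

```bash
python3 - <<'E'
from h import *
st()
c=read_camera('wrist');save(c,'w6.png',1.4)
c=read_camera('side');save(dict(color=c['color'][160:360,180:440]),'s6.png',3)
E
```

```text
t 8.72 p [ 0.4124 -0.3165  0.1437] yaw 86.17 z [ 0.001 -0.001 -1.   ] F [-0.1  0.7  0.2] w 0.006 q [ 0.02  0.53  0.66  2.09 -0.51  0.68  2.53]
```

View pics/w6.png

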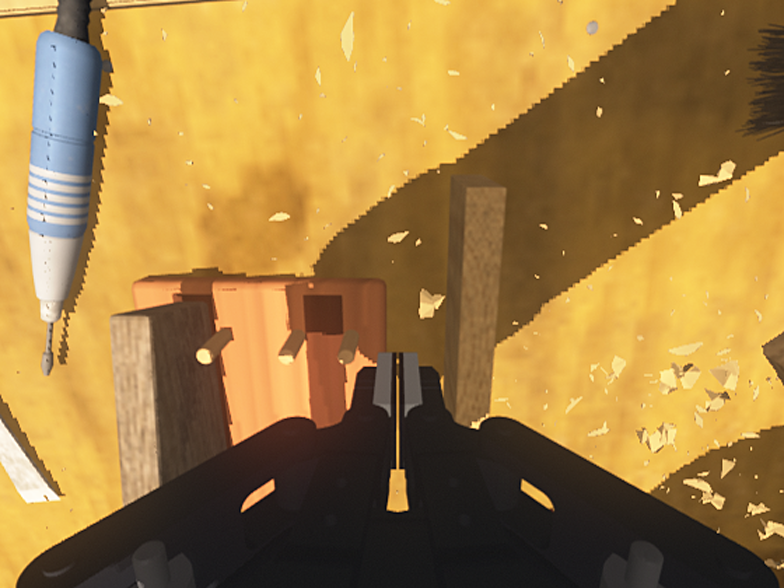

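View pics/s6.png

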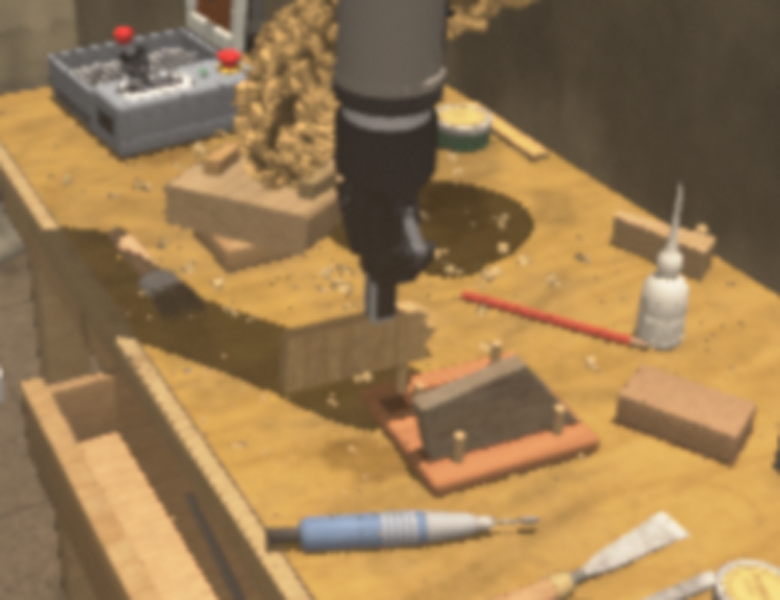

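Emit:
apply_moves([
  [[-0.15, 0, 0.6], [0, 0, 0], -1],
  [[-0.15, 0, 1.1], [0, 0, 0], -1],
  [[0.3, 0, 1.1], [0, 0, 0], -1],
  [[0.7, 0, 1.1], [0, 0, 0], -1],
  [[1.1, 0, 1.1], [0, 0, 0], -1],
  [[1.5, 0, 1.1], [0, 0, 0], -1],
  [[1.6, 0, 1.1], [0, 0, 0], -1],
  [[1.6, 0, 1.1], [0, 0, 0], -1],
])

```text
t: 9.82
eef_pos: [0.4153, -0.2753, 0.1161]
tool_rot: [0.0, 0.73, 0.684, 0.0]
contact_force: [-0.1, -0.1, 0.2]
gripper_width: -0.002
```

```bash
python3 - <<'E'
from h import *
import pickle
o=get_obs();st(o)
c=read_camera('wrist');save(c,'w7.png',1.4);pickle.dump((o,c),open('w7.pkl','wb'))
E
```

```text
t 9.82 p [ 0.4153 -0.2753  0.1161] yaw 86.25 z [ 0. -0. -1.] F [-0.1 -0.1  0.2] w -0.002 q [-0.03  0.55  0.62  2.15 -0.56  0.61  2.5 ]
```

View pics/w7.png

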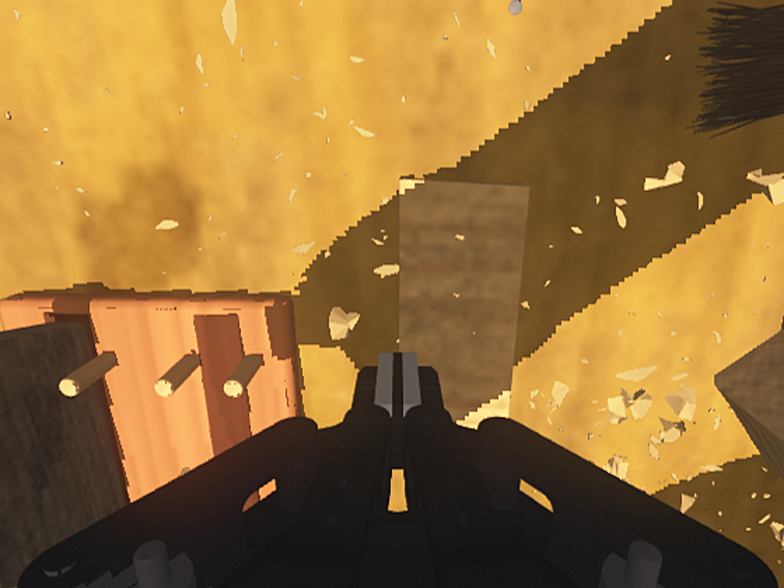

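```bash
python3 - <<'E'
from h import *
import pickle
o,c=pickle.load(open('w7.pkl','rb'))
a=atz(c,(180/1.4,400/1.4),.015,o);b=atz(c,(187/1.4,529/1.4),.015,o);d=atz(c,(385/1.4,513/1.4),.015,o)
print(a,b,d,np.linalg.norm(a-b),np.degrees(np.arctan2(d[1]-b[1],d[0]-b[0])))
u=(d-b)/np.linalg.norm(d-b); print((a+b)/2+u*.067)
M=Rdown(np.radians(86.3))
P=lambda x,y,z,j:([x,y,z],M,j)
rows([P(.41,-.26,.15,-1),P(.385,-.247,.2,1),P(.365,-.247,.25,1),P(.365,-.247,.25,1)])
E
```

```text
[ 0.3471397  -0.26942006  0.015     ] [ 0.35305192 -0.21958538  0.015     ] [ 0.43949443 -0.22441451  0.015     ] 0.05018415925759962 -3.1975190083867755
[ 0.41699151 -0.24823987  0.015     ]
[[[0.61,-0.25,-1.36],[0.0,0.0,-0.01],-1],[[1.06,-1.28,-3.36],[0.0,0.0,-0.01],1],[[1.01,-2.08,-5.36],[0.0,0.0,-0.01],1],[[1.01,-2.08,-5.36],[0.0,0.0,-0.01],1]]
```

Emit:
apply_moves([
  [[0.61, -0.25, -1.36], [0, 0, 0], -1],
  [[1.06, -1.28, -3.36], [0, 0, 0], 1],
  [[1.0, -1.9, -5.0], [0, 0, 0], 1],
  [[1.0, -1.9, -5.0], [0, 0, 0], 1],
])

```text
t: 10.38
eef_pos: [0.3694, -0.2485, 0.2432]
tool_rot: [0.002, 0.731, 0.683, 0.002]
contact_force: [-0.1, 0.2, 0.2]
gripper_width: 0.637
```

```bash
python3 - <<'E'
from h import *
import pickle
o=get_obs();st(o)
c=read_camera('wrist');save(c,'w8.png',1.4);pickle.dump((o,c),open('w8.pkl','wb'))
d=silhouettes('wrist','plank');print([(x['conf'],x['pixel'],x['mask'].sum()) for x in d])
m=d[0]['mask'].astype(np.uint8);ct=max(cv2.findContours(m,0,1)[0],key=cv2.contourArea)
print(cv2.approxPolyDP(ct,3,True)[:,0].tolist(), cv2.minAreaRect(ct))
save(dict(color=c['color'][90:330,180:400]),'w8z.png',2.5)
E
```

```text
t 10.38 p [ 0.3694 -0.2485  0.2432] yaw 86.14 z [ 0.006  0.    -1.   ] F [-0.1  0.2  0.2] w 0.637 q [-0.32  0.23  0.9   2.19 -0.26  0.82  2.24]
[(0.92, [224.5, 282.9], np.int64(5642))]
[[261, 169], [263, 285], [275, 283], [288, 290], [295, 281], [302, 284], [308, 275], [311, 173]] ((285.5, 229.5), (121.0, 51.0), 90.0)
```

View pics/w8z.png

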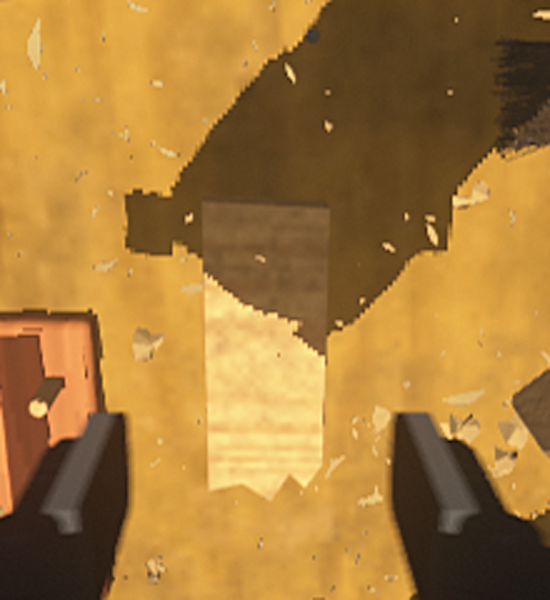

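```bash
python3 - <<'E'
from h import *
import pickle
o,c=pickle.load(open('w8.pkl','rb'))
Q=lambda x,y,z=.015: atz(c,(90+y/2.5,180+x/2.5),z,o)
for a in [(202,201),(329,207),(208,490),(325,468),(275,500)]: print(a,np.round(Q(*a),4))
a,b=Q(202,201),Q(329,207); print(np.linalg.norm(a-b), np.degrees(np.arctan2(b[1]-a[1],b[0]-a[0])), 'left edge dir',np.degrees(np.arctan2(*(Q(208,490)-a)[[1,0]])),'right',np.degrees(np.arctan2(*(Q(325,468)-b)[[1,0]])))
save(dict(color=c['color'][240:330,240:340]),'w8zz.png',6)
E
```

```text
(202, 201) [ 0.347  -0.2689  0.015 ]
(329, 207) [ 0.3527 -0.2192  0.015 ]
(208, 490) [ 0.4764 -0.2779  0.015 ]
(325, 468) [ 0.4688 -0.2256  0.015 ]
(275, 500) [ 0.4835 -0.2485  0.015 ]
0.049998421917953395 83.38321769173292 left edge dir -4.000642036754547 right -3.1329045163015072
```

View pics/w8zz.png

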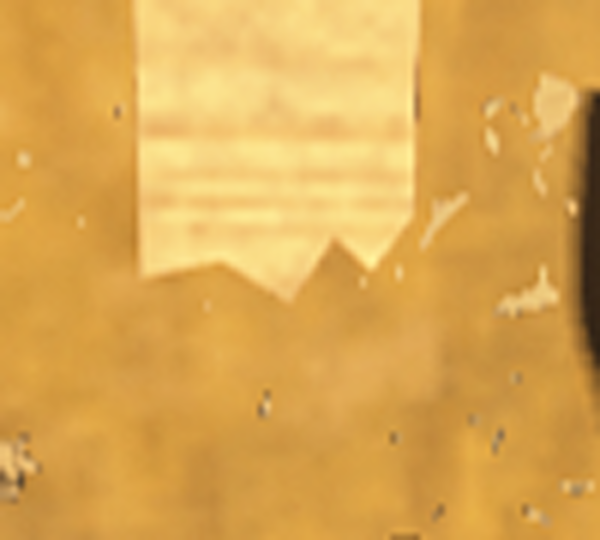

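```bash
python3 - <<'E'
from h import *
print(callable(tcp_to_tips), tcp_to_tips() if callable(tcp_to_tips) else tcp_to_tips)
st()
M=Rdown(np.radians(86.4))
P=lambda x,y,z,j:([x,y,z],M,j)
rows([P(.395,-.248,.21,1),P(.4167,-.248,.16,1),P(.4167,-.248,.11,1),P(.4167,-.248,.095,1),P(.4167,-.248,.095,1)])
E
```

```text
False 0.0726
t 10.47 p [ 0.3696 -0.2474  0.2411] yaw 86.23 z [ 0.002  0.    -1.   ] F [-0.1 -0.5 -1.2] w 0.806 q [-0.32  0.24  0.89  2.19 -0.26  0.82  2.25]
[[[0.04,1.01,1.24],[0.01,-0.0,-0.02],1],[[0.1,1.88,3.25],[0.01,-0.0,-0.02],1],[[0.1,1.87,5.25],[0.01,-0.0,-0.02],1],[[0.1,1.87,5.85],[0.01,-0.0,-0.02],1],[[0.1,1.87,5.85],[0.01,-0.0,-0.02],1]]
```

Emit:
apply_moves([
  [[0.04, 1.0, 1.24], [0, 0, 0], 1],
  [[0.1, 1.88, 3.25], [0, 0, 0], 1],
  [[0.1, 1.88, 5.25], [0, 0, 0], 1],
  [[0.1, 1.88, 6.5], [0, 0, 0], 1],
  [[0.1, 1.88, 6.8], [0, 0, 0], 1],
  [[0.1, 1.88, 6.8], [0, 0, 0], 0.1],
  [[0.1, 1.88, 6.8], [0, 0, 0], 0.0],
  [[0.1, 1.88, 6.8], [0, 0, 0], 0.0],
  [[0.1, 1.88, 6.8], [0, 0, 0], -0.2],
], force=35)

```text
t: 11.6
eef_pos: [0.4171, -0.2484, 0.072]
tool_rot: [0.001, 0.73, 0.683, 0.001]
contact_force: [-2.2, -0.2, 8.1]
gripper_width: 0.586
```

```bash
python3 - <<'E'
from h import *
import pickle
o=get_obs();st(o)
c=read_camera('wrist');save(c,'w9.png',1.4);pickle.dump((o,c),open('w9.pkl','wb'))
E
```

```text
t 11.6 p [ 0.4171 -0.2484  0.072 ] yaw 86.23 z [ 0.002 -0.001 -1.   ] F [-2.2 -0.2  8.1] w 0.586 q [-0.03  0.61  0.55  2.19 -0.67  0.51  2.55]
```

View pics/w9.png

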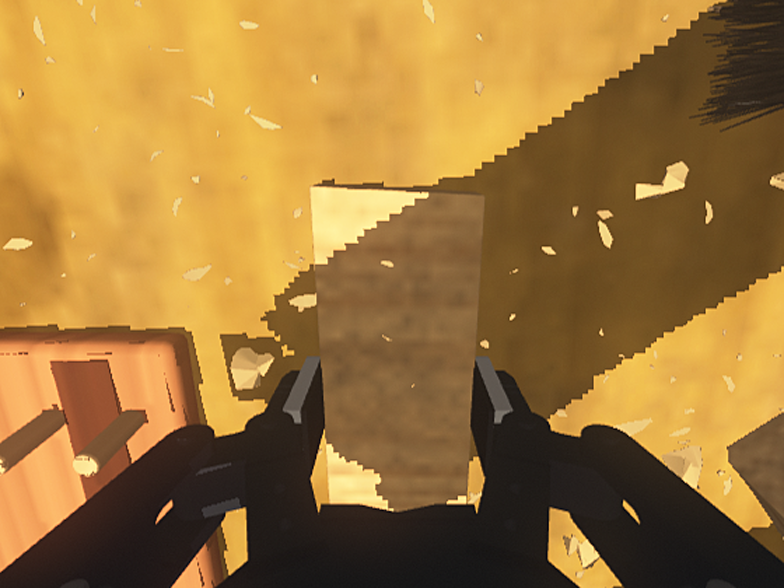

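```bash
python3 - <<'E'
from h import *
P=lambda x,y,z,a:([x,y,z],Rdown(np.radians(a)),-1)
pts=[(.417,-.248,.10,86.3),(.417,-.248,.15,86.3),(.417,-.248,.21,86.3),(.417,-.248,.27,86.3),(.415,-.24,.33,86.3),(.415,-.21,.38,86.3),(.418,-.16,.40,86.3),(.42,-.105,.4,86.3),(.424,-.045,.4,86.3),(.428,.015,.4,86.3),(.43,.075,.4,86.3),(.43,.135,.4,88),(.435,.195,.4,91),(.44,.255,.38,95.1),(.447,.3175,.33,95.1),(.447,.3175,.27,95.1),(.447,.3175,.21,95.1),(.447,.3175,.17,95.1),(.447,.3175,.15,95.1),(.447,.3175,.15,95.1)]
rows([P(*p) for p in pts])
E
```

```text
[[[0.01,-0.0,-1.12],[0.01,0.0,-0.01],-1],[[0.01,0.0,-3.12],[0.01,0.0,-0.01],-1],[[0.01,0.01,-5.52],[0.01,0.0,-0.01],-1],[[0.01,0.01,-7.92],[0.01,0.0,-0.01],-1],[[0.32,-0.08,-10.32],[0.01,0.0,-0.01],-1],[[1.52,-0.16,-12.32],[0.01,0.0,-0.01],-1],[[3.52,-0.17,-13.12],[0.01,0.0,-0.01],-1],[[5.72,-0.23,-13.12],[0.01,0.0,-0.01],-1],[[8.13,-0.23,-13.13],[0.01,0.0,-0.01],-1],[[10.53,-0.23,-13.13],[0.01,0.0,-0.01],-1],[[12.93,-0.3,-13.13],[0.01,0.0,-0.01],-1],[[15.33,-0.46,-13.13],[0.01,0.0,-0.18],-1],[[17.74,-0.42,-13.13],[0.01,0.0,-0.48],-1],[[20.14,-0.38,-12.33],[0.01,0.0,-0.89],-1],[[22.66,-0.27,-10.33],[0.01,0.0,-0.89],-1],[[22.66,-0.27,-7.93],[0.01,0.0,-0.89],-1],[[22.66,-0.28,-5.53],[0.01,0.0,-0.89],-1],[[22.66,-0.28,-3.93],[0.01,0.0,-0.89],-1],[[22.66,-0.28,-3.13],[0.01,0.0,-0.89],-1],[[22.66,-0.28,-3.13],[0.01,0.0,-0.89],-1]]
```

Emit:
apply_moves([
  [[0, 0, -0.8], [0, 0, 0], -1],
  [[0, 0, -2.2], [0, 0, 0], -1],
  [[0, 0, -4.0], [0, 0, 0], -1],
], force=40)

```text
t: 12.02
eef_pos: [0.416, -0.2475, 0.1718]
tool_rot: [-0.001, 0.73, 0.684, -0.0]
contact_force: [0.7, 0.4, -0.1]
gripper_width: 0.579
```

```bash
python3 - <<'E'
from h import *
import pickle
o=get_obs();st(o)
c=read_camera('wrist');save(c,'w10.png',1.4);pickle.dump((o,c),open('w10.pkl','wb'))
E
```

```text
t 12.03 p [ 0.416  -0.2475  0.1718] yaw 86.25 z [-0.001  0.001 -1.   ] F [ 0.7  0.4 -0.1] w 0.579 q [-0.2   0.45  0.76  2.16 -0.48  0.71  2.39]
```

View pics/w10.png

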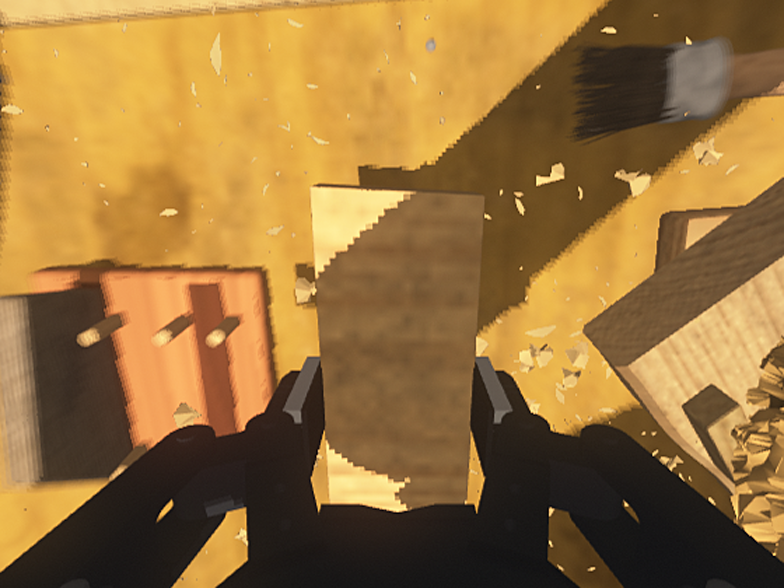

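Emit:
apply_moves([
  [[0, 0, -2.0], [0, 0, 0], -1],
  [[0, 0, -4.2], [0, 0, 0], -1],
  [[0.3, 0, -6.4], [0, 0, 0], -1],
  [[1.5, -0.1, -8.4], [0, 0, 0], -1],
  [[3.5, -0.15, -9.1], [0, 0, 0], -1],
  [[5.7, -0.2, -9.1], [0, 0, 0], -1],
  [[8.1, -0.2, -9.1], [0, 0, 0], -1],
  [[10.5, -0.2, -9.1], [0, 0, 0], -1],
  [[12.9, -0.3, -9.1], [0, 0, 0], -1],
  [[15.3, -0.45, -9.1], [0, 0, -0.2], -1],
  [[17.7, -0.4, -9.1], [0, 0, -0.5], -1],
  [[20.1, -0.4, -8.3], [0, 0, -0.89], -1],
  [[22.66, -0.28, -6.3], [0, 0, -0.89], -1],
  [[22.66, -0.28, -4.0], [0, 0, -0.89], -1],
  [[22.66, -0.28, -1.8], [0, 0, -0.89], -1],
  [[22.66, -0.28, 0.3], [0, 0, -0.89], -1],
  [[22.66, -0.28, 0.88], [0, 0, -0.89], -1],
  [[22.66, -0.28, 0.88], [0, 0, -0.89], -1],
])

```text
t: 14.32
eef_pos: [0.4468, 0.3177, 0.1494]
tool_rot: [0.0, 0.675, 0.738, -0.0]
contact_force: [1.5, -0.2, -0.2]
gripper_width: 0.58
```

```bash
python3 - <<'E'
from h import *
import pickle
o=get_obs();st(o)
c=read_camera('wrist');save(c,'w11.png',1.4);pickle.dump((o,c),open('w11.pkl','wb'))
c=read_camera('scene');save(dict(color=c['color'][90:260,100:300]),'s11.png',3.5)
E
```

```text
t 14.32 p [0.4468 0.3177 0.1494] yaw 95.12 z [-0. -0. -1.] F [ 1.5 -0.2 -0.2] w 0.58 q [-1.02  0.5   0.37  2.01 -0.28  0.69  1.19]
```

View pics/w11.png

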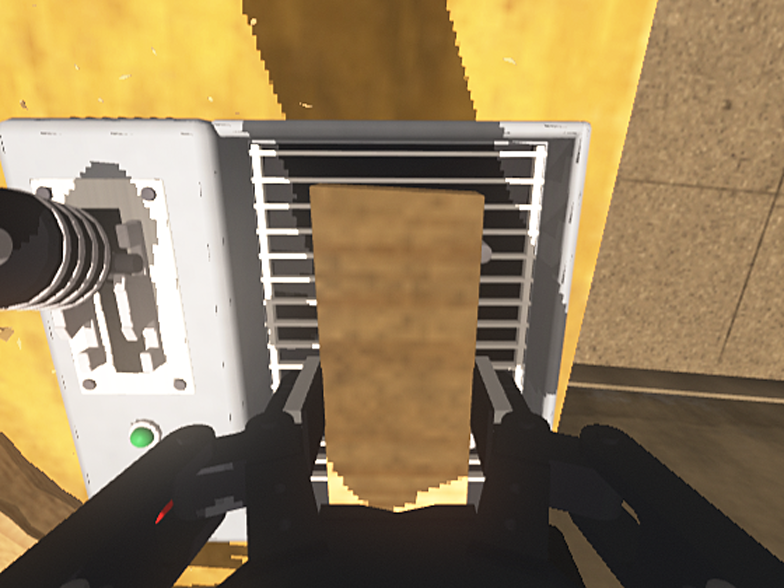

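View pics/s11.png

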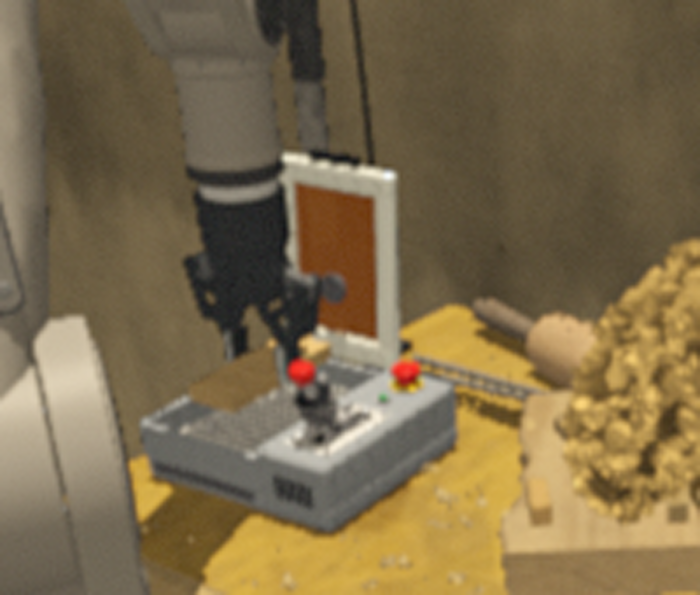

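```bash
python3 - <<'E'
from h import *
import pickle
o,c=pickle.load(open('w11.pkl','rb'))
E=np.array([.4530,.2839]);a=.0893;Re=np.array([[np.cos(a),-np.sin(a)],[np.sin(a),np.cos(a)]])
W=lambda x,y,z:np.r_[E+Re@[x,y],z]
print('P1 pred',proj(c,W(-.042,.07,.047),o)*1.4, 'corner FL',proj(c,W(-.092,.104,.058),o)*1.4,'bay front-right inner',proj(c,W(-.086,-.028,.058),o)*1.4)
zt=o['eef_pos'][2]-.072+.015
for p in [(312,186),(484,195),(470,470),(326,470)]:
    q=atz(c,(p[1]/1.4,p[0]/1.4),zt,o); print(p, np.round(Re.T@(q[:2]-E)*1000,1))
E
```

```text
P1 pred [[483.49437677 254.06520796]] corner FL [[595.10355843 121.01678919]] bay front-right inner [[220.82780003 139.21480554]]
(312, 186) [-72.  10.]
(484, 195) [-69.5  59.8]
(470, 470) [26.8 60.6]
(326, 470) [26.8  9.1]
```

Emit:
apply_moves([
  [[0, 0, 0.7], [0, 0, 0], -1],
  [[0, 0, 1.3], [0, 0, 0], -1],
  [[0, 0, 1.6], [0, 0, 0], -1],
  [[0, 0, 1.66], [0, 0, 0], -1],
  [[0, 0, 1.7], [0, 0, 0], -1],
  [[0, 0, 1.7], [0, 0, 0], -1],
])

```text
t: 15.18
eef_pos: [0.4468, 0.3178, 0.1066]
tool_rot: [0.0, 0.675, 0.738, 0.0]
contact_force: [1.2, 0.1, -0.4]
gripper_width: 0.581
```

```bash
python3 - <<'E'
from h import *
import pickle
o=get_obs();st(o)
c=read_camera('wrist');save(c,'w12.png',1.4);pickle.dump((o,c),open('w12.pkl','wb'))
E
```

```text
t 15.18 p [0.4468 0.3178 0.1066] yaw 95.12 z [ 0.  0. -1.] F [ 1.2  0.1 -0.4] w 0.581 q [-0.99  0.57  0.34  2.02 -0.32  0.6   1.22]
```

View pics/w12.png

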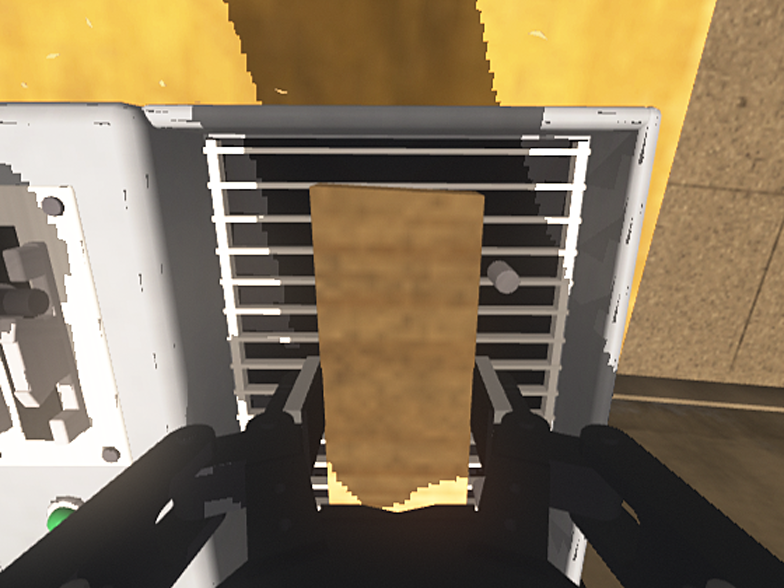

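Emit:
apply_moves([
  [[0.1, 0, 0.03], [0, 0, 0], -1],
  [[0.18, 0, 0.04], [0, 0, 0], -1],
  [[0.22, 0, 0.04], [0, 0, 0], -1],
  [[0.22, 0, 0.04], [0, 0, 0], -1],
], force=20)

```text
t: 15.72
eef_pos: [0.4468, 0.3229, 0.1061]
tool_rot: [0.0, 0.675, 0.738, 0.0]
contact_force: [-0.7, -1.9, 4.5]
gripper_width: 0.585
```

```bash
python3 - <<'E'
from h import *
o=get_obs();st(o)
print(np.round(rot(o['tool_rot']).T@o['contact_force'],2))
c=read_camera('wrist');save(c,'w13.png',1.4)
E
```

```text
t 15.72 p [0.4468 0.3229 0.1061] yaw 95.1 z [ 0.001  0.    -1.   ] F [-0.7 -1.9  4.5] w 0.585 q [-1.    0.57  0.34  2.02 -0.32  0.61  1.21]
[-1.79 -0.85 -4.53]
```

View pics/w13.png

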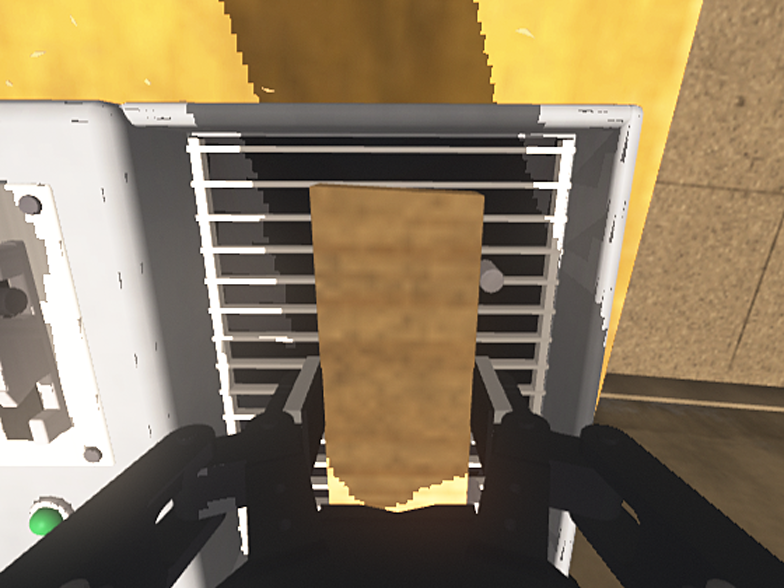

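Emit:
apply_moves([
  [[0.03, 0, -0.02], [0, 0, 0], -1],
  [[0.06, 0, -0.02], [0, 0, 0], -1],
  [[0.06, 0, -0.02], [0, 0, 0], -1],
])

```text
t: 16.15
eef_pos: [0.4467, 0.3234, 0.1061]
tool_rot: [0.001, 0.675, 0.738, -0.0]
contact_force: [1.0, -6.4, 4.3]
gripper_width: 0.58
```

```bash
python3 - <<'E'
from h import *
o=get_obs();st(o)
print(np.round(rot(o['tool_rot']).T@o['contact_force'],2),o['torque'])
E
```

```text
t 16.15 p [0.4467 0.3234 0.1061] yaw 95.09 z [ 0.001 -0.001 -1.   ] F [ 1.  -6.4  4.3] w 0.58 q [-1.    0.57  0.34  2.01 -0.32  0.61  1.21]
[-6.49  0.41 -4.27] [-1.17972063 -0.37322351  0.15074337]
```

Emit:
apply_moves([
  [[0, 0.08, -0.02], [0, 0, 0], -1],
  [[0, 0.16, -0.02], [0, 0, 0], -1],
  [[0, 0.2, -0.02], [0, 0, 0], -1],
  [[0, 0.2, -0.02], [0, 0, 0], -1],
])

```text
t: 16.65
eef_pos: [0.4483, 0.3237, 0.1061]
tool_rot: [-0.001, 0.674, 0.738, -0.003]
contact_force: [-8.3, -5.4, 10.4]
gripper_width: 0.581
```

```bash
python3 - <<'E'
from h import *
o=get_obs();st(o)
print(np.round(rot(o['tool_rot']).T@o['contact_force'],2),o['torque'])
E
```

```text
t 16.65 p [0.4483 0.3237 0.1061] yaw 95.18 z [-0.006 -0.003 -1.   ] F [-8.3 -5.4 10.4] w 0.581 q [-1.    0.57  0.34  2.01 -0.32  0.62  1.21]
[ -4.66  -8.78 -10.33] [-1.16773367  1.57178969  0.2412252 ]
```

```bash
python3 - <<'E'
from h import *
import pickle
o=get_obs()
c=read_camera('wrist');save(c,'w14.png',1.4);pickle.dump((o,c),open('w14.pkl','wb'))
c=read_camera('scene');save(dict(color=c['color'][130:250,120:260]),'s14.png',5)
E
```

```text
(no output)
```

View pics/w14.png

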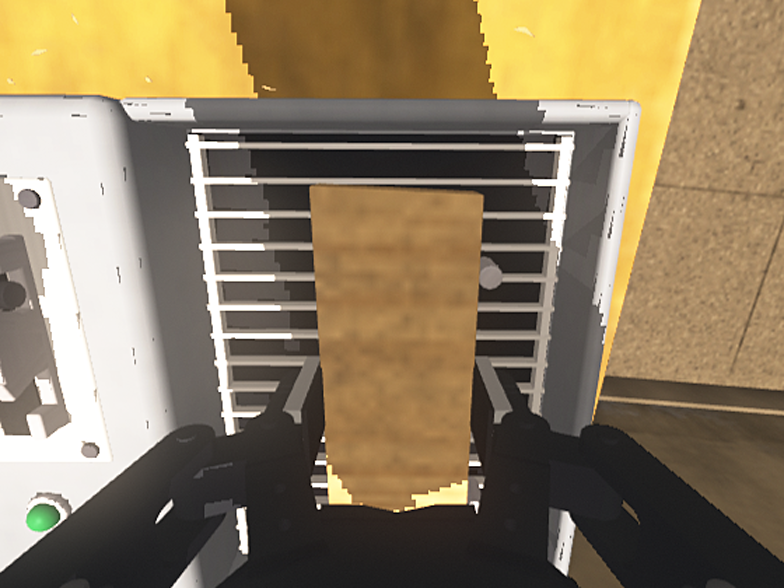

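View pics/s14.png

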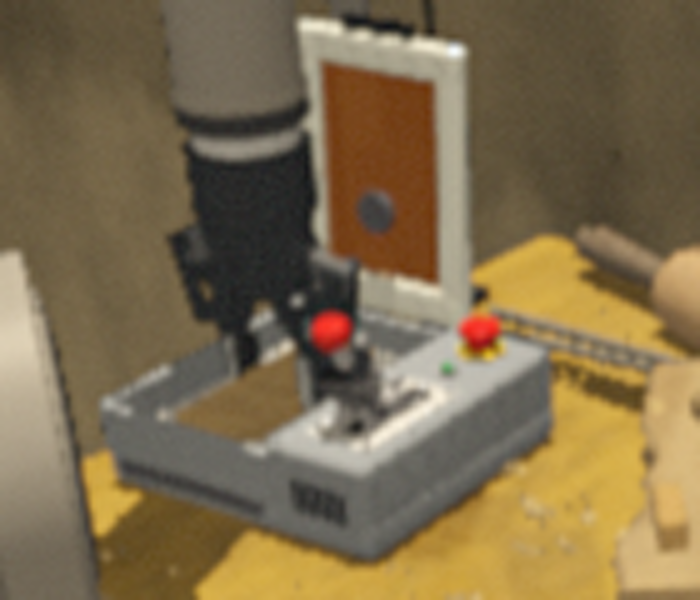

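```bash
python3 - <<'E'
from h import *
import pickle
o,c=pickle.load(open('w14.pkl','rb'))
E=np.array([.4530,.2839]);a=.0893;Re=np.array([[np.cos(a),-np.sin(a)],[np.sin(a),np.cos(a)]])
for p,z in [((312,187),.049),((484,195),.049),((470,470),.049),((326,470),.049),((491,273),.047),((637,103),.058),((160,98),.058)]:
    q=atz(c,(p[1]/1.4,p[0]/1.4),z,o); print(p, np.round(Re.T@(q[:2]-E)*1000,1))
E
```

```text
(312, 187) [-70.   15.5]
(484, 195) [-67.8  65.5]
(470, 470) [28.3 66.3]
(326, 470) [28.4 14.9]
(491, 273) [-43.9  69.5]
(637, 103) [-91.4 101.3]
(160, 98) [-92.5 -20.1]
```

Emit:
apply_moves([
  [[-0.02, -0.08, -0.03], [0, 0, 0], -1],
  [[-0.02, -0.08, -0.03], [0, 0, 0], 0.45],
  [[-0.02, -0.08, -0.03], [0, 0, 0], 0.45],
  [[-0.02, -0.08, -0.03], [0, 0, 0], 0.45],
  [[-0.02, -0.08, -1.0], [0, 0, 0], 0.45],
  [[-0.02, -0.6, -3.0], [0, 0, 0], 0.45],
  [[-0.02, -1.4, -4.8], [0, 0, 0], 0.45],
  [[-0.02, -1.4, -4.8], [0, 0, 0], 0.45],
  [[-0.02, -1.4, -4.8], [0, 0, 0], 0.45],
])

```text
t: 17.88
eef_pos: [0.416, 0.3217, 0.2262]
tool_rot: [-0.0, 0.675, 0.738, 0.0]
contact_force: [-1.0, 0.3, -0.2]
gripper_width: 0.725
```

```bash
python3 - <<'E'
from h import *
import pickle
o=get_obs();st(o)
c=read_camera('wrist');save(c,'w15.png',1.4);pickle.dump((o,c),open('w15.pkl','wb'))
E
```

```text
t 17.88 p [0.416  0.3217 0.2262] yaw 95.16 z [ 0.  0. -1.] F [-1.   0.3 -0.2] w 0.725 q [-1.13  0.35  0.44  2.01 -0.2   0.83  1.08]
```

View pics/w15.png

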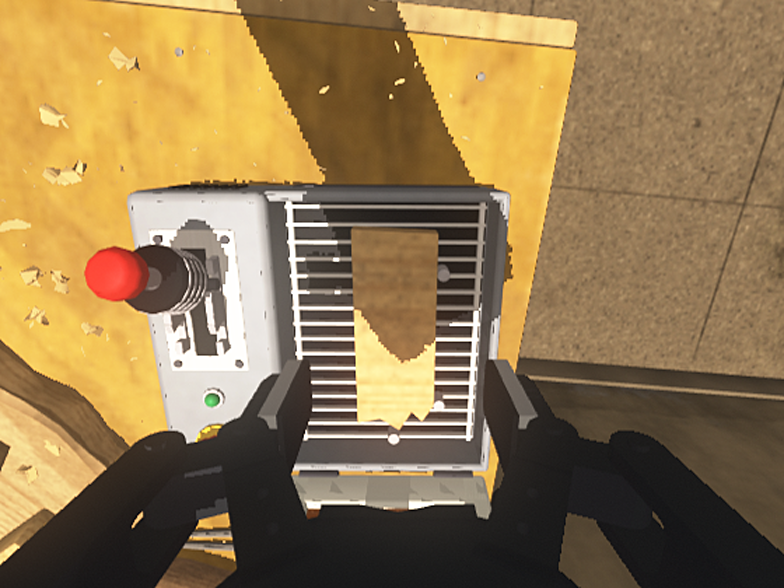

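```bash
python3 - <<'E'
from h import *
import pickle
o,c=pickle.load(open('w15.pkl','rb'))
save(dict(color=c['color'][155:325,245:345]),'w15z.png',5)
E=np.array([.4530,.2839]);a=.0893;Re=np.array([[np.cos(a),-np.sin(a)],[np.sin(a),np.cos(a)]])
for p in [(-.042,.07),(.048,.07),(.074,.04)]:
    u=proj(c,np.r_[E+Re@p,.047],o)[0];print(np.round((u-[245,155])*5))
E
```

```text
[363. 210.]
[346. 676.]
[186. 795.]
```

View pics/w15z.png

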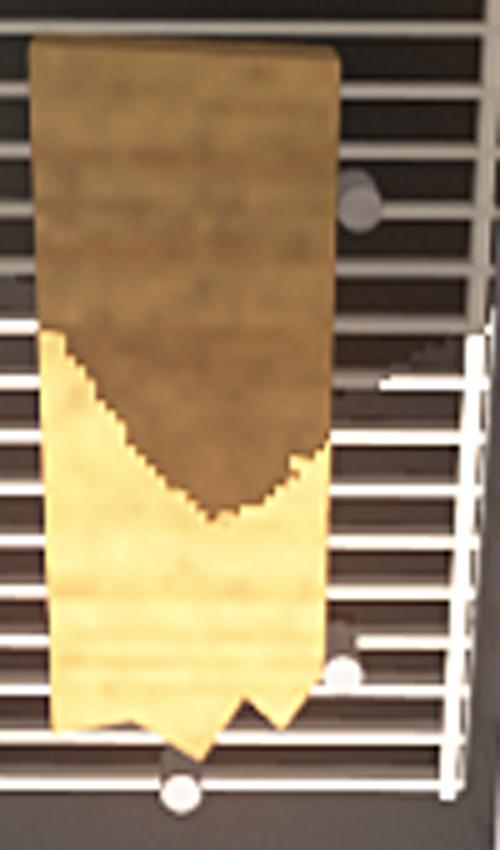

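Emit:
apply_moves([
  [[0, 0.7, 2.4], [0, 0, 0], 0.45],
  [[0, 1.32, 4.2], [0, 0, 0], 0.45],
  [[0, 1.32, 4.77], [0, 0, 0], 0.45],
  [[0, 1.32, 4.77], [0, 0, 0], 0.45],
  [[0, 1.32, 4.77], [0, 0, 0], -1],
  [[0, 1.32, 4.77], [0, 0, 0], -1],
  [[0, 1.32, 4.77], [0, 0, 0], -1],
  [[-0.1, 1.32, 4.69], [0, 0, 0], -1],
  [[-0.1, 1.32, 4.69], [0, 0, 0], -1],
], force=40)

```text
t: 19.05
eef_pos: [0.4493, 0.3229, 0.11]
tool_rot: [-0.0, 0.675, 0.738, 0.001]
contact_force: [0.3, 0.1, -1.0]
gripper_width: 0.585
```

```bash
cat > f.py <<'E'
from h import *
o=get_obs();st(o)
print('tool F',np.round(rot(o['tool_rot']).T@o['contact_force'],2),np.round(o['torque'],2))
E
python3 f.py
```

```text
t 19.05 p [0.4493 0.3229 0.11  ] yaw 95.17 z [ 0.001  0.002 -1.   ] F [ 0.3  0.1 -1. ] w 0.585 q [-1.01  0.57  0.35  2.01 -0.33  0.62  1.23]
tool F [0.06 0.27 1.  ] [-0.03  0.02 -0.03]
```

Emit:
apply_moves([
  [[0, 0.08, 0], [0, 0, 0], -1],
  [[0, 0.16, 0], [0, 0, 0], -1],
  [[0, 0.16, 0], [0, 0, 0], -1],
])

```text
t: 19.42
eef_pos: [0.4534, 0.3225, 0.1091]
tool_rot: [0.0, 0.675, 0.738, 0.0]
contact_force: [1.4, 0.3, -0.9]
gripper_width: 0.582
```

```bash
python3 f.py
```

```text
t 19.43 p [0.4534 0.3225 0.1091] yaw 95.13 z [ 0.  0. -1.] F [ 1.4  0.3 -0.9] w 0.582 q [-1.    0.57  0.35  2.   -0.33  0.62  1.23]
tool F [0.15 1.42 0.93] [ 0.03 -0.04  0.02]
```

Emit:
apply_moves([
  [[0, 0.04, 0], [0, 0, 0], -1],
  [[0, 0.08, 0], [0, 0, 0], -1],
  [[0, 0.08, 0], [0, 0, 0], -1],
])

```text
t: 19.8
eef_pos: [0.4549, 0.3225, 0.109]
tool_rot: [-0.0, 0.675, 0.738, -0.0]
contact_force: [-0.7, 0.3, -0.3]
gripper_width: 0.581
```

```bash
python3 f.py
```

```text
t 19.8 p [0.4549 0.3225 0.109 ] yaw 95.14 z [-0.001 -0.    -1.   ] F [-0.7  0.3 -0.3] w 0.581 q [-1.    0.58  0.35  2.   -0.33  0.62  1.23]
tool F [ 0.32 -0.72  0.32] [-0.04  0.24  0.02]
```

Emit:
apply_moves([
  [[0, 0.03, 0], [0, 0, 0], -1],
  [[0, 0.06, 0], [0, 0, 0], -1],
  [[0, 0.06, 0], [0, 0, 0], -1],
])

```text
t: 20.18
eef_pos: [0.4557, 0.3225, 0.1088]
tool_rot: [-0.001, 0.675, 0.738, -0.001]
contact_force: [-4.8, -0.4, 0.3]
gripper_width: 0.582
```

```bash
python3 f.py
```

```text
t 20.18 p [0.4557 0.3225 0.1088] yaw 95.15 z [-0.002 -0.001 -1.   ] F [-4.8 -0.4  0.3] w 0.582 q [-1.    0.58  0.35  2.   -0.33  0.62  1.23]
tool F [-0.01 -4.83 -0.29] [-0.18  1.08 -0.03]
```

Emit:
apply_moves([
  [[0.06, -0.02, 0], [0, 0, 0], -1],
  [[0.1, -0.02, 0], [0, 0, 0], -1],
  [[0.1, -0.02, 0], [0, 0, 0], -1],
])

```text
t: 20.55
eef_pos: [0.4554, 0.3238, 0.1087]
tool_rot: [0.0, 0.675, 0.738, -0.001]
contact_force: [-4.6, -3.4, 0.5]
gripper_width: 0.579
```

```bash
python3 f.py
```

```text
t 20.55 p [0.4554 0.3238 0.1087] yaw 95.09 z [-0.002 -0.002 -1.   ] F [-4.6 -3.4  0.5] w 0.579 q [-1.    0.58  0.35  2.   -0.33  0.63  1.23]
tool F [-3.01 -4.93 -0.48] [-0.81  0.98 -0.1 ]
```

Emit:
apply_moves([
  [[0.05, 0, 0.06], [0, 0, 0], -1],
  [[0.05, 0, 0.1], [0, 0, 0], -1],
  [[0.05, 0, 0.1], [0, 0, 0], -1],
])

```text
t: 20.92
eef_pos: [0.4555, 0.3239, 0.1081]
tool_rot: [-0.0, 0.675, 0.737, -0.002]
contact_force: [-12.0, -9.7, 24.7]
gripper_width: 0.582
```

```bash
python3 f.py
```

```text
t 20.93 p [0.4555 0.3239 0.1081] yaw 95.02 z [-0.003 -0.002 -1.   ] F [-12.   -9.7  24.7] w 0.582 q [-1.    0.58  0.35  1.99 -0.33  0.63  1.23]
tool F [ -8.68 -12.88 -24.66] [-2.06  2.28 -0.01]
```

Emit:
apply_moves([
  [[0, 0, -0.08], [0, 0, 0], -1],
  [[-0.03, -0.03, -0.08], [0, 0, 0], -1],
])

```text
t: 21.18
eef_pos: [0.4552, 0.3238, 0.1085]
tool_rot: [0.0, 0.675, 0.737, -0.001]
contact_force: [-2.3, -3.6, -0.3]
gripper_width: 0.585
```

```bash
python3 f.py
```

```text
t 21.18 p [0.4552 0.3238 0.1085] yaw 95.04 z [-0.001 -0.002 -1.   ] F [-2.3 -3.6 -0.3] w 0.585 q [-1.    0.58  0.35  2.   -0.33  0.62  1.23]
tool F [-3.37 -2.62  0.3 ] [-0.81  0.44 -0.19]
```

Plank is near the bed with light contact against the pins. Release and look.

Emit:
apply_moves([
  [[0, 0, 0.02], [0, 0, 0], 0.45],
  [[0, 0, 0.02], [0, 0, 0], 0.45],
  [[0, 0, 0.0], [0, 0, 0], 0.45],
  [[0, 0, -1.0], [0, 0, 0], 0.45],
  [[0, -0.6, -3.0], [0, 0, 0], 0.45],
  [[0, -1.4, -4.8], [0, 0, 0], 0.45],
  [[0, -1.4, -4.8], [0, 0, 0], 0.45],
  [[0, -1.4, -4.8], [0, 0, 0], 0.45],
])

```text
t: 22.18
eef_pos: [0.4203, 0.3226, 0.2286]
tool_rot: [-0.0, 0.675, 0.738, 0.0]
contact_force: [0.3, 0.3, -0.2]
gripper_width: 0.721
```

```bash
python3 - <<'E'
from h import *
import pickle
o=get_obs();st(o)
c=read_camera('wrist');save(c,'w16.png',1.4);pickle.dump((o,c),open('w16.pkl','wb'))
save(dict(color=c['color'][155:325,235:345]),'w16z.png',5)
E
```

```text
t 22.18 p [0.4203 0.3226 0.2286] yaw 95.16 z [ 0.     0.001 -1.   ] F [ 0.3  0.3 -0.2] w 0.721 q [-1.14  0.35  0.46  2.   -0.21  0.83  1.09]
```

View pics/w16z.png

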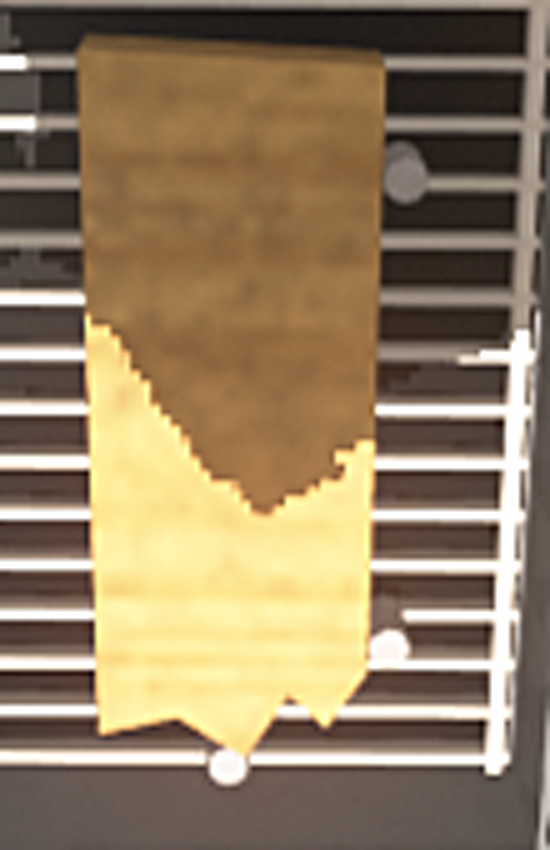

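Emit:
apply_moves([
  [[0, 0.28, 2.4], [0, 0, 0], 0.45],
  [[0, 0.28, 4.2], [0, 0, 0], 0.45],
  [[0, 0.28, 4.95], [0, 0, 0], 0.45],
  [[0.1, 0.28, 4.95], [0, 0, 0], 0.45],
  [[0.2, 0.28, 4.95], [0, 0, 0], 0.45],
  [[0.22, 0.28, 4.95], [0, 0, 0], 0.45],
])

```text
t: 22.98
eef_pos: [0.4273, 0.3272, 0.1051]
tool_rot: [0.001, 0.675, 0.738, -0.0]
contact_force: [1.1, -5.4, -0.2]
gripper_width: 0.725
```

```bash
python3 f.py
```

```text
t 22.98 p [0.4273 0.3272 0.1051] yaw 95.07 z [ 0.    -0.002 -1.   ] F [ 1.1 -5.4 -0.2] w 0.725 q [-1.05  0.56  0.36  2.05 -0.34  0.59  1.2 ]
tool F [-5.44  0.58  0.17] [-1.14 -0.35  0.02]
```

Emit:
apply_moves([
  [[0.04, 0, 0], [0, 0, 0], 0.45],
  [[0.04, 0, 0], [0, 0, 0], 0.45],
])

```text
t: 23.22
eef_pos: [0.4273, 0.3273, 0.1051]
tool_rot: [0.001, 0.675, 0.737, -0.001]
contact_force: [3.1, -5.7, -1.0]
gripper_width: 0.726
```

```bash
python3 f.py; python3 - <<'E'
from h import *
c=read_camera('wrist');save(c,'w17.png',1.4)
E
```

```text
t 23.23 p [0.4273 0.3273 0.1051] yaw 95.03 z [ 0.    -0.002 -1.   ] F [ 3.1 -5.7 -1. ] w 0.726 q [-1.05  0.56  0.36  2.05 -0.34  0.59  1.2 ]
tool F [-5.92  2.61  1.03] [-1.44 -0.34  0.02]
```

View pics/w17.png

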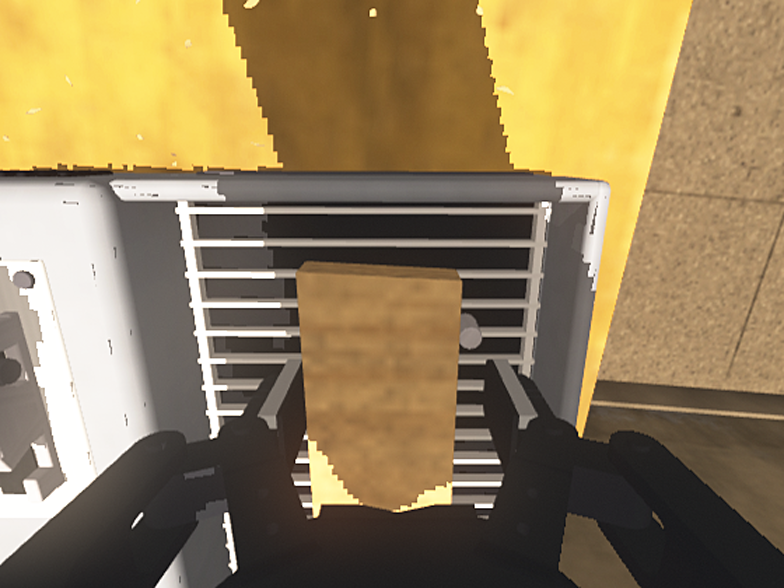

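Emit:
apply_moves([
  [[-0.2, 0, 0], [0, 0, 0], 0.45],
  [[-0.26, 0, -0.6], [0, 0, 0], 0.45],
  [[-0.26, -0.28, -3.0], [0, 0, 0], 0.45],
  [[-0.26, -0.28, -4.95], [0, 0, 0], 0.45],
  [[-0.26, -0.28, -4.95], [0, 0, 0], 0.45],
  [[-0.26, -0.28, -4.95], [0, 0, 0], 0.45],
])

```text
t: 24.02
eef_pos: [0.42, 0.3228, 0.2291]
tool_rot: [-0.0, 0.674, 0.738, 0.001]
contact_force: [-0.4, -0.5, -0.7]
gripper_width: 0.725
```

```bash
python3 - <<'E'
from h import *
import pickle
o=get_obs();st(o)
c=read_camera('wrist');save(c,'w18.png',1.4);pickle.dump((o,c),open('w18.pkl','wb'))
save(dict(color=c['color'][155:325,235:345]),'w18z.png',5)
E
```

```text
t 24.02 p [0.42   0.3228 0.2291] yaw 95.18 z [ 0.     0.001 -1.   ] F [-0.4 -0.5 -0.7] w 0.725 q [-1.16  0.35  0.48  2.   -0.22  0.83  1.1 ]
```

View pics/w18z.png

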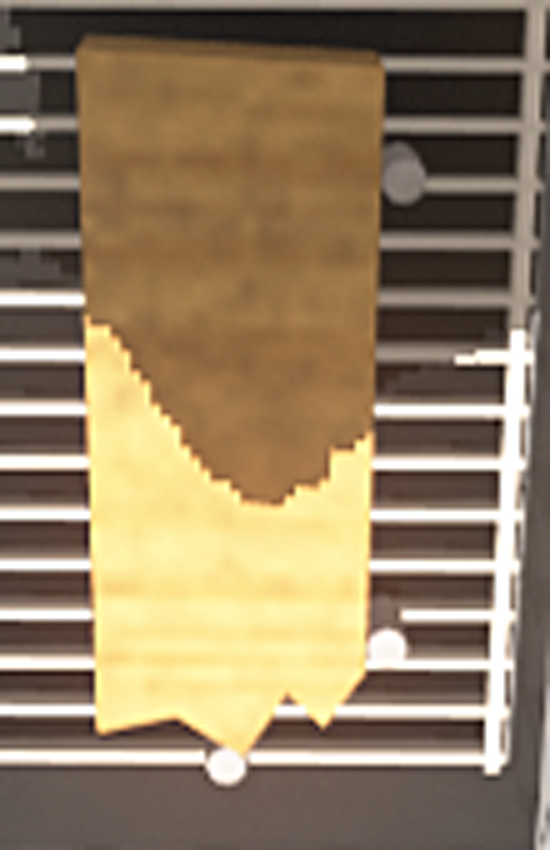

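View pics/w18.png

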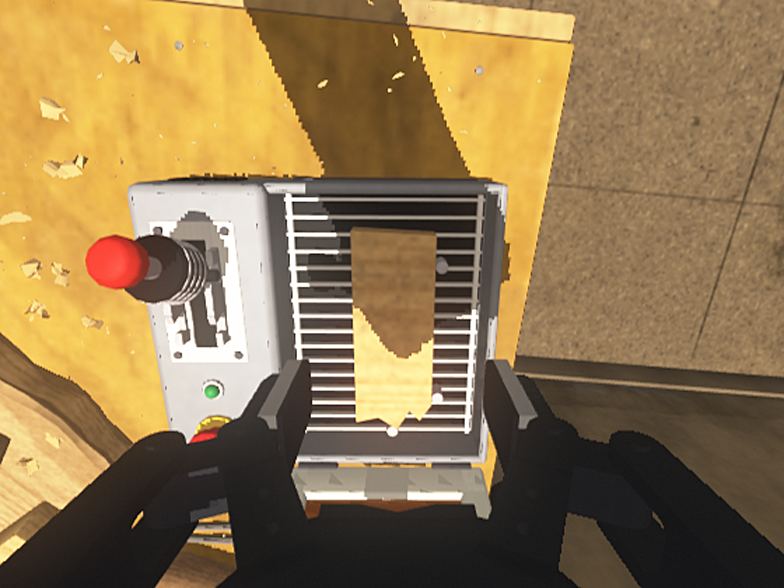

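```bash
python3 - <<'E'
from h import *
import pickle
c=read_camera('scene');s=read_camera('side')
pickle.dump((c,s),open('cs.pkl','wb'))
save(dict(color=c['color'][0:260,100:320]),'s19.png',2.3);save(dict(color=s['color'][0:260,170:350]),'d19.png',2.3)
def tri(a,b):
    e1,d1=ray(c,a);e2,d2=ray(s,b);A=np.stack([d1,-d2],1);t=np.linalg.lstsq(A,e2-e1,rcond=None)[0];p,q=e1+t[0]*d1,e2+t[1]*d2;return np.round((p+q)/2,3),np.round(np.linalg.norm(p-q),3)
print(tri((40/1.4,250/1.4),(25/1.4,372/1.4)))
E
```

```text
(array([0.678, 0.467, 0.56 ]), np.float64(0.038))
```

View pics/s19.png

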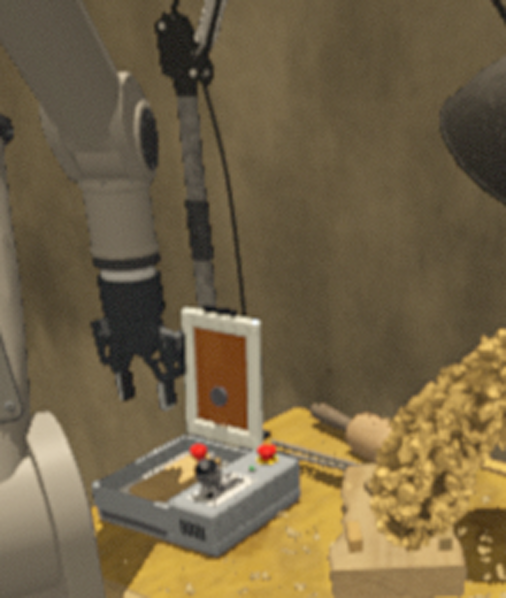

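View pics/d19.png

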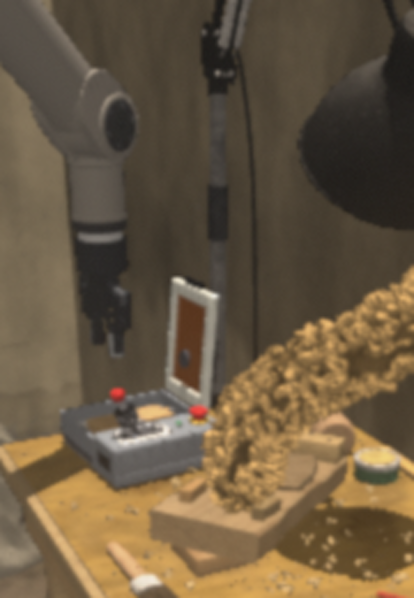

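```bash
python3 - <<'E'
from h import *
import pickle
c,s=pickle.load(open('cs.pkl','rb'))
def tri(a,b):
    e1,d1=ray(c,a);e2,d2=ray(s,b);A=np.stack([d1,-d2],1);t=np.linalg.lstsq(A,e2-e1,rcond=None)[0];p,q=e1+t[0]*d1,e2+t[1]*d2;return np.round((p+q)/2,3),np.round(np.linalg.norm(p-q),3)
S=lambda x,y:(y/2.3,100+x/2.3); D=lambda x,y:(y/2.3,170+x/2.3)
print(tri(S(188,95),D(217,92)),tri(S(196,200),D(217,187)),tri(S(202,258),D(218,238)))
# hood corners: top left/right inner
print('hoodTL',tri(S(183,310),D(173,277)),'TR',tri(S(261,320),D(219,292)),'BR',tri(S(255,447),D(212,400)))
E=np.array([.4530,.2839]);a=.0893;Re=np.array([[np.cos(a),-np.sin(a)],[np.sin(a),np.cos(a)]])
for th in (1.6,1.7,1.8):
    P=[np.r_[E+Re@[.092-.184*np.cos(th),y],.0585+.184*np.sin(th)] for y in (-.031,.101)]
    print(th,np.round(P,3).tolist(),np.round((proj(c,P)-[100,0])*2.3),np.round((proj(s,P)-[170,0])*2.3))
E
```

```text
(array([0.664, 0.447, 0.507]), np.float64(0.002)) (array([0.667, 0.458, 0.364]), np.float64(0.001)) (array([0.669, 0.46 , 0.28 ]), np.float64(0.002))
hoodTL (array([0.557, 0.389, 0.241]), np.float64(0.004)) TR (array([0.578, 0.262, 0.243]), np.float64(0.005)) BR (array([0.574, 0.29 , 0.057]), np.float64(0.018))
1.6 [[0.553, 0.262, 0.242], [0.541, 0.393, 0.242]] [[248. 324.]
 [172. 310.]] [[203. 296.]
 [162. 278.]]
1.7 [[0.571, 0.263, 0.241], [0.559, 0.395, 0.241]] [[257. 321.]
 [181. 307.]] [[214. 295.]
 [173. 277.]]
1.8 [[0.589, 0.265, 0.238], [0.577, 0.396, 0.238]] [[265. 320.]
 [190. 306.]] [[225. 296.]
 [183. 278.]]
```

```bash
python3 - <<'E'
from h import *
M=Rdown(np.radians(95.1))
P=lambda x,y,z:([x,y,z],M,-1)
rows([P(.425,.32,.28),P(.45,.315,.335),P(.50,.315,.36),P(.56,.318,.36),P(.607,.323,.35),P(.61,.323,.31),P(.61,.323,.288),P(.61,.323,.288)])
E
```

```text
[[[-0.11,0.2,-2.1],[-0.01,0.01,0.0],-1],[[-0.4,1.17,-4.3],[-0.01,0.01,0.0],-1],[[-0.58,3.16,-5.3],[-0.01,0.01,0.0],-1],[[-0.67,5.57,-5.3],[-0.01,0.01,0.0],-1],[[-0.64,7.46,-4.91],[-0.01,0.01,0.0],-1],[[-0.65,7.58,-3.31],[-0.01,0.01,0.0],-1],[[-0.65,7.58,-2.43],[-0.01,0.01,0.0],-1],[[-0.65,7.58,-2.43],[-0.01,0.01,0.0],-1]]
```

Emit:
apply_moves([
  [[-0.1, 0.2, -2.1], [0, 0, 0], -1],
  [[-0.4, 1.2, -4.3], [0, 0, 0], -1],
  [[-0.6, 3.1, -5.4], [0, 0, 0], -1],
  [[-0.65, 5.5, -5.4], [0, 0, 0], -1],
  [[-0.65, 7.6, -5.0], [0, 0, 0], -1],
  [[-0.65, 7.6, -3.3], [0, 0, 0], -1],
  [[-0.65, 7.6, -2.4], [0, 0, 0], -1],
  [[-0.65, 7.6, -2.4], [0, 0, 0], -1],
])

```text
t: 25.18
eef_pos: [0.6098, 0.3226, 0.285]
tool_rot: [-0.001, 0.675, 0.738, -0.003]
contact_force: [0.2, 0.4, 0.3]
gripper_width: -0.001
```

```bash
python3 - <<'E'
from h import *
import pickle
o=get_obs();st(o)
c=read_camera('side');save(dict(color=c['color'][40:240,170:370]),'d20.png',3)
c=read_camera('wrist');save(c,'w20.png',1.2)
E
```

```text
t 25.18 p [0.6098 0.3226 0.285 ] yaw 95.11 z [-0.005 -0.004 -1.   ] F [0.2 0.4 0.3] w -0.001 q [-0.93  0.57  0.52  1.56 -0.3   1.11  1.33]
```

View pics/d20.png

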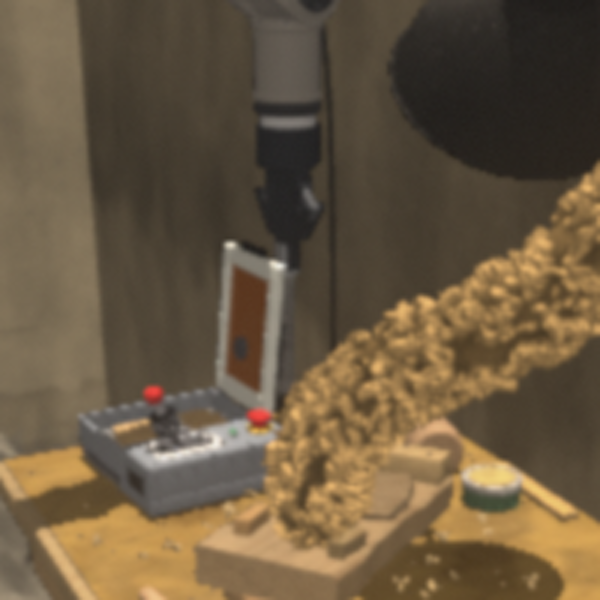

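View pics/w20.png

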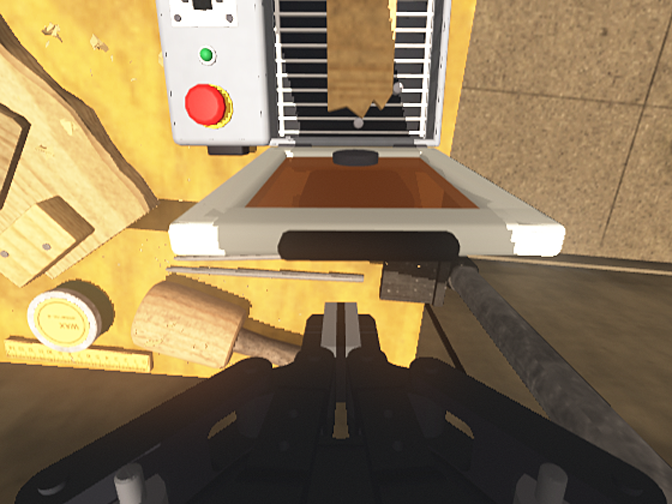

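```bash
python3 - <<'E'
import numpy as np
x0,z0=.1597,.285
d=.158
for th in [1.71,1.6,1.5,1.4,1.3,1.2,1.1,1.0,.9,.8,.7,.6,.5,.4,.3,.2,.12,.06,.02,0]:
    c,s=np.cos(th),np.sin(th)
    x=.092-d*c+.012*s+.011; z=.0585+d*s+.012*c+.0726
    if th>1.57: x=max(x,.092-.184*c+.012*s+.011)
    print(th,[0,round((x-x0)/.025,2),round((z0-z)/.025,2)])
E
```

```text
1.71 [0, np.float64(-0.77), np.float64(-0.04)]
1.6 [0, np.float64(-1.57), np.float64(-0.15)]
1.5 [0, np.float64(-2.24), np.float64(-0.18)]
1.4 [0, np.float64(-2.87), np.float64(-0.15)]
1.3 [0, np.float64(-3.5), np.float64(-0.06)]
1.2 [0, np.float64(-4.11), np.float64(0.09)]
1.1 [0, np.float64(-4.71), np.float64(0.31)]
1.0 [0, np.float64(-5.28), np.float64(0.58)]
0.9 [0, np.float64(-5.82), np.float64(0.91)]
0.8 [0, np.float64(-6.33), np.float64(1.29)]
0.7 [0, np.float64(-6.79), np.float64(1.72)]
0.6 [0, np.float64(-7.21), np.float64(2.19)]
0.5 [0, np.float64(-7.58), np.float64(2.7)]
0.4 [0, np.float64(-7.9), np.float64(3.25)]
0.3 [0, np.float64(-8.16), np.float64(3.83)]
0.2 [0, np.float64(-8.37), np.float64(4.43)]
0.12 [0, np.float64(-8.49), np.float64(4.92)]
0.06 [0, np.float64(-8.55), np.float64(5.3)]
0.02 [0, np.float64(-8.58), np.float64(5.55)]
0 [0, np.float64(-8.59), np.float64(5.68)]
```

Emit:
apply_moves([
  [[0, -0.8, 0], [0, 0, 0], -1],
  [[0, -1.5, -0.1], [0, 0, 0], -1],
  [[0, -2.2, -0.15], [0, 0, 0], -1],
  [[0, -2.9, -0.1], [0, 0, 0], -1],
  [[0, -3.5, 0], [0, 0, 0], -1],
  [[0, -4.1, 0.1], [0, 0, 0], -1],
  [[0, -4.7, 0.3], [0, 0, 0], -1],
  [[0, -5.3, 0.6], [0, 0, 0], -1],
  [[0, -5.8, 0.9], [0, 0, 0], -1],
  [[0, -5.8, 0.9], [0, 0, 0], -1],
])

```text
t: 26.52
eef_pos: [0.4647, 0.3101, 0.265]
tool_rot: [-0.001, 0.674, 0.738, -0.002]
contact_force: [0.1, -0.1, -0.1]
gripper_width: -0.0
```

```bash
python3 f.py; python3 - <<'E'
from h import *
c=read_camera('side');save(dict(color=c['color'][40:240,170:370]),'d21.png',3)
c=read_camera('wrist');save(c,'w21.png',1.2)
E
```

```text
t 26.52 p [0.4647 0.3101 0.265 ] yaw 95.2 z [-0.003 -0.002 -1.   ] F [ 0.1 -0.1 -0.1] w -0.0 q [-1.12  0.36  0.53  1.9  -0.23  0.94  1.18]
tool F [-0.11  0.06  0.08] [-0.03  0.02  0.07]
```

View pics/d21.png

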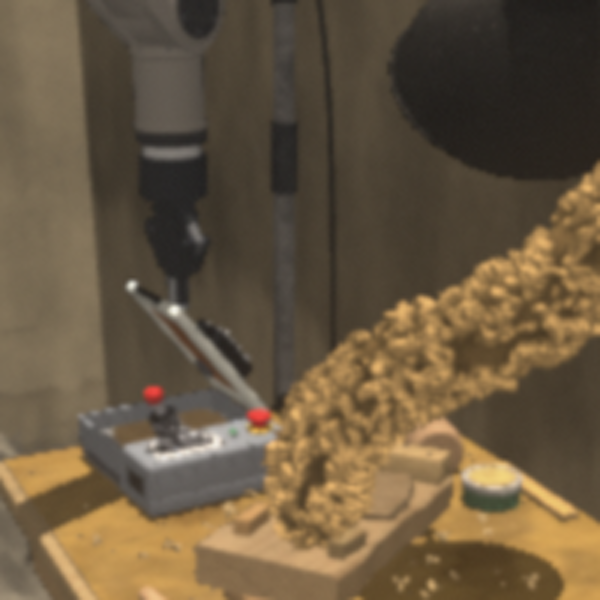

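View pics/w21.png

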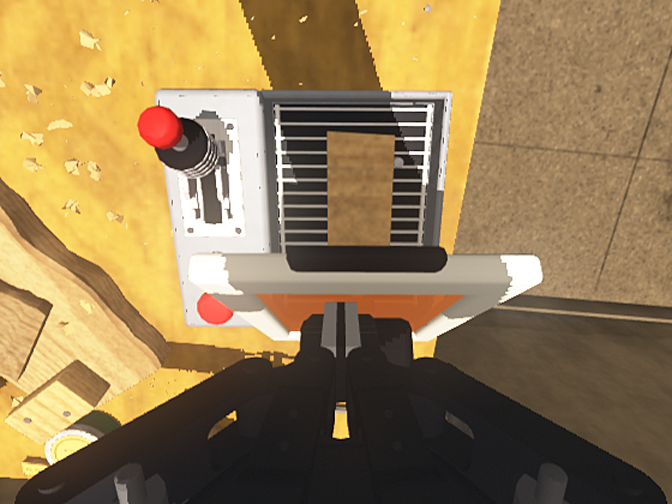

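Emit:
apply_moves([
  [[0, -0.73, 0.19], [0, 0, 0], -1],
  [[0, -1.2, 0.64], [0, 0, 0], -1],
  [[0, -1.64, 1.13], [0, 0, 0], -1],
  [[0, -2.03, 1.67], [0, 0, 0], -1],
  [[0, -2.36, 2.24], [0, 0, 0], -1],
  [[0, -2.63, 2.85], [0, 0, 0], -1],
  [[0, -2.84, 3.4], [0, 0, 0], -1],
  [[0, -2.94, 3.75], [0, 0, 0], -1],
  [[0, -3.0, 4.05], [0, 0, 0], -1],
  [[0, -3.03, 4.3], [0, 0, 0], -1],
  [[0, -3.05, 4.5], [0, 0, 0], -1],
  [[0, -3.06, 4.6], [0, 0, 0], -1],
  [[0, -3.06, 4.65], [0, 0, 0], -1],
])

```text
t: 28.25
eef_pos: [0.3905, 0.3034, 0.1498]
tool_rot: [0.0, 0.675, 0.738, -0.0]
contact_force: [-0.1, -0.3, 1.2]
gripper_width: 0.002
```

```bash
python3 f.py; python3 - <<'E'
from h import *
c=read_camera('side');save(dict(color=c['color'][40:240,170:370]),'d22.png',3)
E
```

```text
t 28.25 p [0.3905 0.3034 0.1498] yaw 95.13 z [-0. -0. -1.] F [-0.1 -0.3  1.2] w 0.002 q [-1.15  0.43  0.45  2.13 -0.31  0.64  1.18]
tool F [-0.29 -0.17 -1.18] [-0.03  0.17 -0.03]
```

View pics/d22.png

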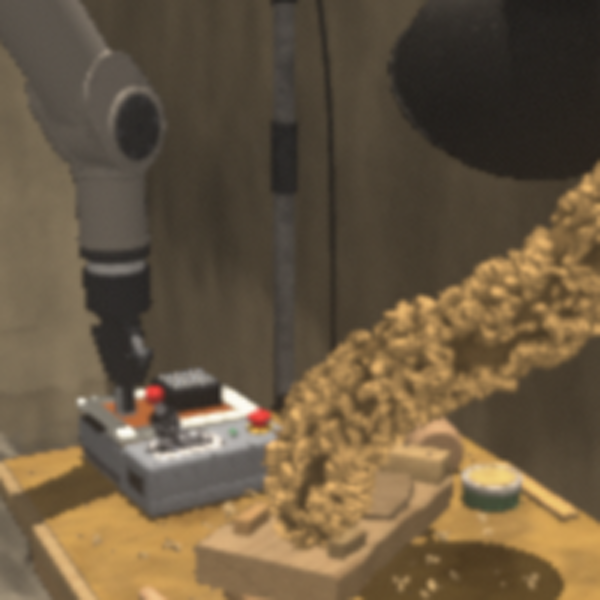

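Emit:
apply_moves([
  [[0, 0, 0.08], [0, 0, 0], -1],
  [[0, 0, 0.16], [0, 0, 0], -1],
  [[0, 0, 0.24], [0, 0, 0], -1],
  [[0, 0, 0.3], [0, 0, 0], -1],
  [[0, 0, 0.34], [0, 0, 0], -1],
  [[0, 0, 0.34], [0, 0, 0], -1],
])

```text
t: 29.05
eef_pos: [0.3905, 0.3035, 0.1429]
tool_rot: [-0.001, 0.675, 0.738, 0.0]
contact_force: [-6.0, -3.7, 23.9]
gripper_width: -0.002
```

```bash
python3 f.py
```

```text
t 29.05 p [0.3905 0.3035 0.1429] yaw 95.11 z [-0.001  0.001 -1.   ] F [-6.  -3.7 23.9] w -0.002 q [-1.14  0.45  0.44  2.14 -0.32  0.62  1.19]
tool F [ -3.12  -6.35 -23.9 ] [-0.93  1.48  0.01]
```

```bash
python3 - <<'E'
from h import *
M=Rdown(np.radians(95.1))
P=lambda x,y,z,j:([x,y,z],M,j)
rows([P(.3905,.3035,.17,-1),P(.39,.29,.22,-.2),P(.385,.25,.26,0),P(.38,.22,.27,0),P(.38,.22,.27,0)])
E
```

```text
[[[0.0,-0.0,-1.08],[-0.01,-0.01,0.0],-1],[[-0.53,-0.07,-3.08],[-0.01,-0.01,0.0],-0.2],[[-2.1,-0.41,-4.68],[-0.01,-0.01,0.0],0],[[-3.28,-0.72,-5.09],[-0.01,-0.01,0.0],0],[[-3.28,-0.72,-5.09],[-0.01,-0.01,0.0],0]]
```

Emit:
apply_moves([
  [[0, 0, -1.1], [0, 0, 0], -1],
  [[-0.5, -0.1, -3.1], [0, 0, 0], 0],
  [[-2.1, -0.4, -4.7], [0, 0, 0], 0.2],
  [[-3.3, -0.7, -5.1], [0, 0, 0], 0.2],
  [[-3.3, -0.7, -5.1], [0, 0, 0], 0.2],
])

```text
t: 29.68
eef_pos: [0.3805, 0.2178, 0.2697]
tool_rot: [-0.001, 0.676, 0.737, 0.001]
contact_force: [-0.1, 1.1, 0.2]
gripper_width: 0.6
```

```bash
python3 f.py; python3 - <<'E'
from h import *
import pickle
o=get_obs()
c=read_camera('wrist');save(c,'w23.png',1.4);pickle.dump((o,c),open('w23.pkl','wb'))
c=read_camera('side');s=read_camera('scene');pickle.dump((s,c),open('cs23.pkl','wb'))
save(dict(color=c['color'][150:230,185:285]),'d23.png',6)
E
```

```text
t 29.68 p [0.3805 0.2178 0.2697] yaw 94.95 z [ 0.001  0.002 -1.   ] F [-0.1  1.1  0.2] w 0.6 q [-1.21  0.13  0.6   2.16 -0.1   0.87  1.11]
tool F [ 1.15  0.04 -0.21] [ 0.07 -0.03  0.01]
```

View pics/w23.png

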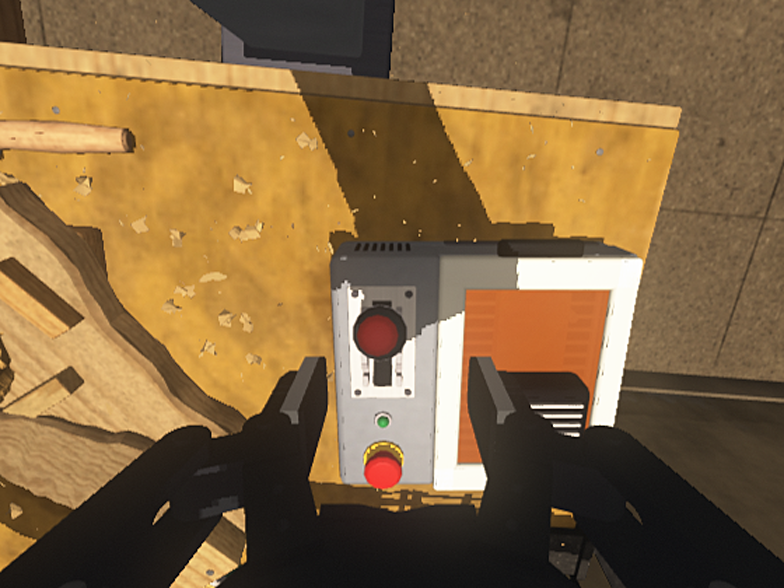

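View pics/d23.png

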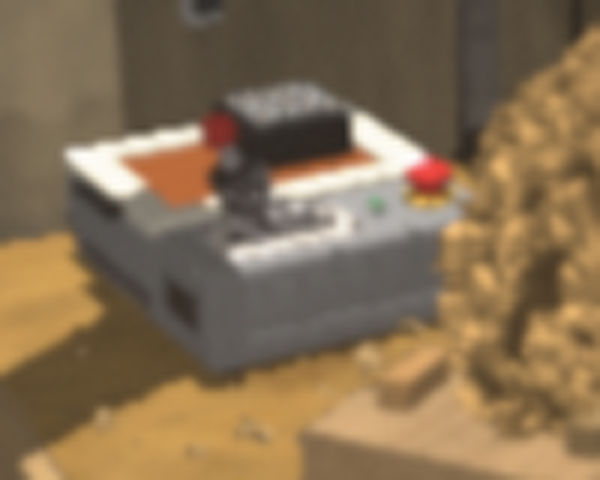

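```bash
cat > lev.py <<'E'
from h import *
import pickle
o,c=pickle.load(open('w23.pkl','rb'))
E=np.array([.4530,.2839]);a=.0893;Re=np.array([[np.cos(a),-np.sin(a)],[np.sin(a),np.cos(a)]])
def en(p,z): q=atz(c,(p[1]/1.4,p[0]/1.4),z,o); return np.round(Re.T@(q[:2]-E)*1000,1)
print('knob',en((379,332),.1318),'collar',en((379,331),.099))
print('stop',en((383,471),.087),'LED',en((383,421),.066))
for s in [(410,294),(411,392),(358,392),(357,292)]: print('screw',en(s,.067))
print('console FR',en((332,257),.066),'BR',en((342,485),.066),'hood FL',en((641,258),.07),'hood FR',en((441,255),.07))
# scene/side knob triangulation
s,d=pickle.load(open('cs23.pkl','rb'))
E
python3 lev.py; python3 - <<'E'
import pickle,sys
sys.path.insert(0,'.')
from h import save
s,d=pickle.load(open('cs23.pkl','rb'))
save(dict(color=s['color'][160:260,140:240]),'/../pics/x.png') if 0 else save(dict(color=s['color'][160:250,140:250]),'s23.png',6)
E
```

```text
knob [-67.4 -68.2] collar [-54.2 -69.7]
stop [ 58.4 -69.1] LED [ 31.4 -69.3]
screw [-67.5 -50. ]
screw [  6.7 -48.8]
screw [  6.5 -87. ]
screw [-69.  -85.3]
console FR [ -92.7 -101. ] BR [  89.2 -102.1] hood FL [-92.2  98.6] hood FR [-94.6 -30.3]
```

```bash
python3 - <<'E'
import pickle
from h import *
o,c=pickle.load(open('w23.pkl','rb'))
save(dict(color=c['color'][170:350,225:315]),'w23z.png',6)
E
```

```text
(no output)
```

View pics/w23z.png

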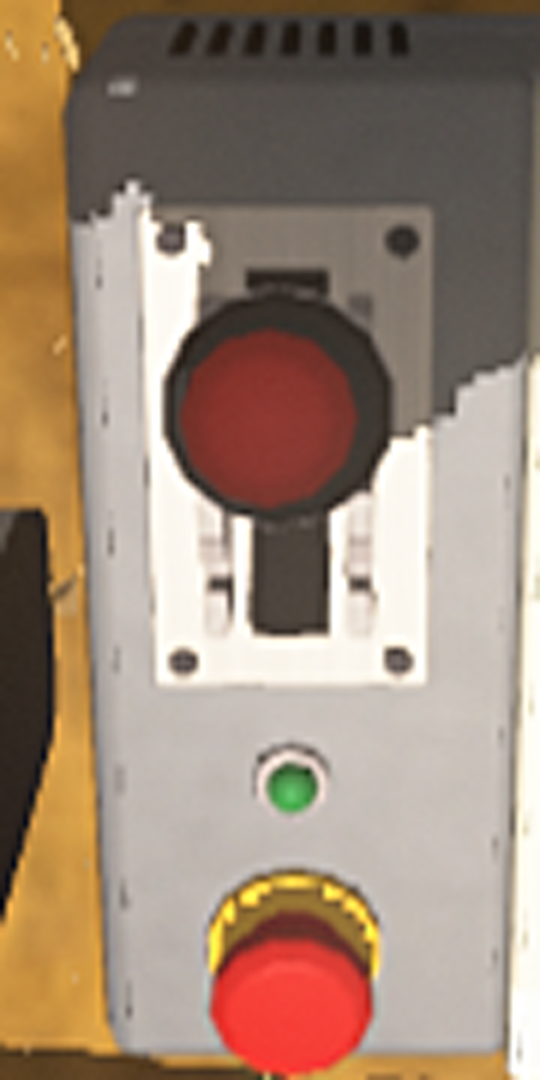

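```bash
cat > lv.py <<'E'
from h import *
a=np.radians(95.1)-np.pi/2
PV=np.array([.4285,.214,.036])
def pose(th,L,tilt=None,j=-1,lat=0.0):
    """th lever lean (neg = front) rad; L distance pivot->grasp point along lever; tilt of tool (same sign)"""
    tilt=th if tilt is None else tilt
    ex=np.array([np.cos(a),np.sin(a),0]);ey=np.array([-np.sin(a),np.cos(a),0]);ez=np.array([0,0,1.])
    lz=np.sin(th)*ex+np.cos(th)*ez; tz=np.sin(tilt)*ex+np.cos(tilt)*ez
    g=PV+lz*L+ey*lat
    z=-tz;x=ey;y=np.cross(z,x)
    return (g+tz*.054, np.stack([x,y,z],1), j)
E
python3 - <<'E'
from lv import *
st()
rows([pose(-.35,.126,-.1,.1),pose(-.35,.126,-.2,.1),pose(-.35,.126,-.3,.1),pose(-.35,.126,-.35,.1),pose(-.35,.126,-.35,.1)])
print(pose(-.35,.126))
E
```

```text
t 29.82 p [0.3804 0.2204 0.2687] yaw 95.17 z [ 0.  0. -1.] F [ 0.6  0.5 -0.1] w 0.603 q [-1.21  0.13  0.6   2.16 -0.1   0.87  1.11]
[[[-0.42,-0.05,2.43],[-0.57,-0.0,0.01],0.1],[[-0.42,-0.26,2.46],[-1.14,-0.0,0.01],0.1],[[-0.42,-0.47,2.51],[-1.72,-0.0,0.01],0.1],[[-0.42,-0.58,2.55],[-2.0,-0.0,0.01],0.1],[[-0.42,-0.58,2.55],[-2.0,-0.0,0.01],0.1]]
(array([0.36702275, 0.2085133 , 0.20508709]), array([[-0.0888943 ,  0.9356538 ,  0.3415403 ],
       [ 0.99604107,  0.08350488,  0.03048166],
       [ 0.        ,  0.34289781, -0.93937271]]), -1)
```

Emit:
apply_moves([
  [[-0.2, 0, 1.2], [-0.5, 0, 0], 0.1],
  [[-0.36, -0.26, 2.46], [-1.1, 0, 0], 0.1],
  [[-0.36, -0.47, 2.5], [-1.7, 0, 0], 0.1],
  [[-0.36, -0.58, 2.55], [-2.0, 0, 0], 0.1],
  [[-0.36, -0.58, 2.55], [-2.0, 0, 0], 0.1],
  [[-0.36, -0.58, 2.55], [-2.0, 0, 0], 0.1],
], force=50)

```text
t: 30.58
eef_pos: [0.3668, 0.2099, 0.205]
tool_rot: [0.117, 0.664, 0.727, 0.128]
contact_force: [-0.5, 0.4, -0.6]
gripper_width: 0.549
```

```bash
sed -i 's/.4285,.214,.036/.4285,.2155,.036/' lv.py; python3 - <<'E'
from lv import *
import pickle
o=get_obs();st(o);print(rot(o['tool_rot'])[:,2],pose(-.35,.126)[0],pose(-.35,.126)[1][:,2])
c=read_camera('wrist');save(c,'w24.png',1.4);pickle.dump((o,c),open('w24.pkl','wb'))
for n,th,L in [('knobtop',-.35,.110),('collartop',-.35,.079),('pivot',-.35,0)]:
    p=pose(th,L,0)[0]-[0,0,.054]; print(n,proj(c,p,o)*1.4)
E
```

```text
t 30.57 p [0.3668 0.2099 0.205 ] yaw 95.17 z [ 0.34  0.03 -0.94] F [-0.5  0.4 -0.6] w 0.549 q [-1.45  0.12  0.7   2.43  0.39  0.37  0.55]
[ 0.33993541  0.03005481 -0.93996842] [0.36702275 0.2100133  0.20508709] [ 0.3415403   0.03048166 -0.93937271]
knobtop [[396.69644617 377.97315656]]
collartop [[396.74931883 343.0689201 ]]
pivot [[396.83007075 289.76000305]]
```

View pics/w24.png

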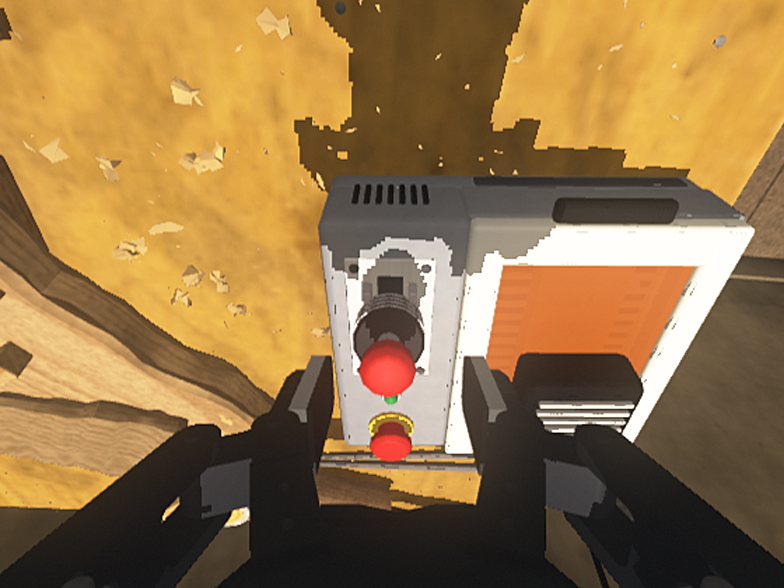

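Emit:
apply_moves([
  [[-0.13, 0, 0.3], [0, 0, 0], 0.1],
  [[-0.13, 0, 1.0], [0, 0, 0], 0.1],
  [[-0.13, 0, 1.7], [0, 0, 0], 0.1],
  [[-0.13, 0, 2.2], [0, 0, 0], 0.1],
  [[-0.13, 0, 2.2], [0, 0, 0], 0.1],
])

```text
t: 31.25
eef_pos: [0.3862, 0.2071, 0.1528]
tool_rot: [0.118, 0.665, 0.726, 0.127]
contact_force: [-0.6, -1.0, 0.9]
gripper_width: 0.549
```

```bash
sed -i 's/.2155,.036/.2122,.036/' lv.py; python3 f.py; python3 - <<'E'
from lv import *
import pickle
o=get_obs()
print(pose(-.35,.07)[0])
c=read_camera('wrist');save(c,'w25.png',1.4);pickle.dump((o,c),open('w25.pkl','wb'))
c=read_camera('side');save(dict(color=c['color'][120:230,165:285]),'d25.png',5)
E
```

```text
t 31.25 p [0.3862 0.2071 0.1528] yaw 95.04 z [ 0.34   0.028 -0.94 ] F [-0.6 -1.   0.9] w 0.549 q [-1.2   0.28  0.5   2.43  0.39  0.19  0.56]
tool F [-0.98 -0.29 -1.1 ] [-0.04  0.34  0.04]
[0.386149   0.20842027 0.15248222]
```

View pics/w25.png

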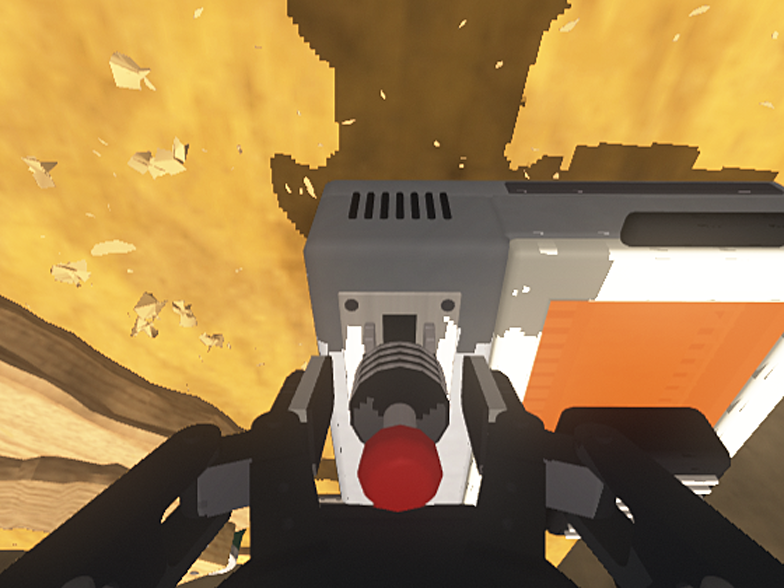

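View pics/d25.png

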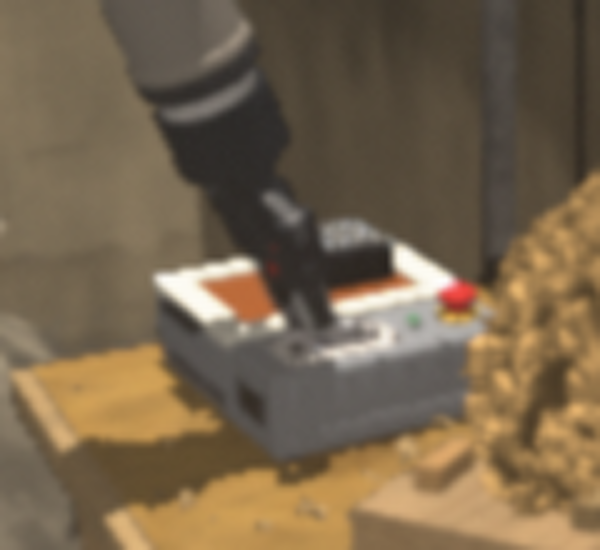

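Emit:
apply_moves([
  [[0, 0, 0], [0, 0, 0], -1],
  [[0, 0, 0], [0, 0, 0], -1],
  [[0, 0, 0], [0, 0, 0], -1],
  [[0, 0, 0], [0, 0, 0], -1],
], force=60)

```text
t: 31.85
eef_pos: [0.3858, 0.2077, 0.1541]
tool_rot: [0.117, 0.665, 0.727, 0.128]
contact_force: [-1.0, -2.3, 6.8]
gripper_width: 0.352
```

```bash
python3 f.py
```

```text
t 31.85 p [0.3858 0.2077 0.1541] yaw 95.1 z [ 0.341  0.031 -0.94 ] F [-1.  -2.3  6.8] w 0.352 q [-1.2   0.28  0.51  2.43  0.39  0.19  0.56]
tool F [-2.18  1.18 -6.8 ] [-0.43  0.34 -0.11]
```

Emit:
apply_moves([
  [[0, 0, -0.2], [0, 0, 0], -1],
  [[0, 0, -0.4], [0, 0, 0], -1],
  [[0, 0, -0.62], [0, 0, 0], -1],
  [[0, 0, -0.62], [0, 0, 0], -1],
])

```text
t: 32.35
eef_pos: [0.3806, 0.2072, 0.1678]
tool_rot: [0.117, 0.664, 0.727, 0.128]
contact_force: [14.3, 2.2, -28.7]
gripper_width: 0.354
```

```bash
python3 f.py; python3 - <<'E'
from lv import *
o=get_obs();p=np.array(o['eef_pos']);print('lift',(p-np.array([.3858,.2077,.1541]))@(-rot(o['tool_rot'])[:,2]))
c=read_camera('wrist');save(c,'w26.png',1.4)
E
```

```text
t 32.35 p [0.3806 0.2072 0.1678] yaw 95.14 z [ 0.341  0.031 -0.94 ] F [ 14.3   2.2 -28.7] w 0.354 q [-1.22  0.23  0.51  2.43  0.42  0.24  0.53]
tool F [ 0.89  3.69 31.94] [ 0.22 -0.6   0.01]
lift 0.014676197302309419
```

View pics/w26.png

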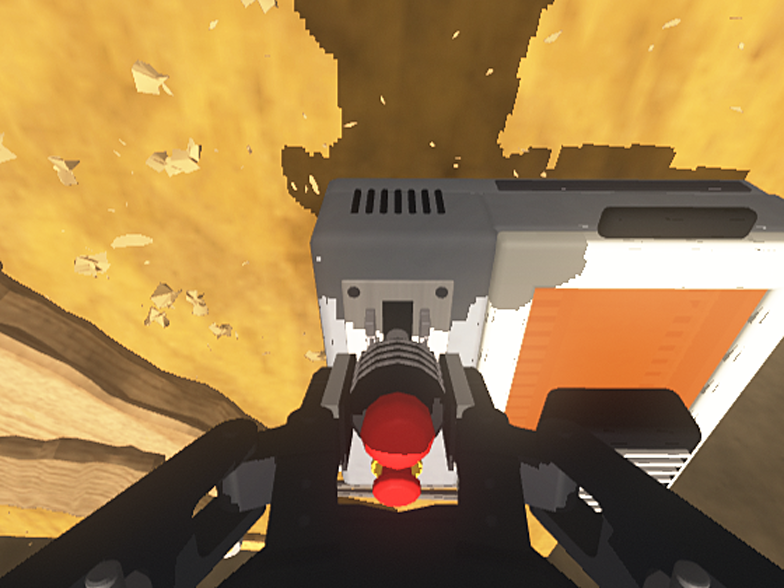

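```bash
cat > sw.py <<'E'
from lv import *
import sys
def swing(deltas,dl=0.0,j=-1):
    """rows rotating the present pose about the pivot axis by deltas; dl: extra lift"""
    o=get_obs();p=np.array(o['eef_pos']);M=rot(o['tool_rot'])
    ey=np.array([-np.sin(a),np.cos(a),0]);W=[]
    for d in deltas:
        Q=R.from_rotvec(ey*d).as_matrix()
        n=-(Q@M)[:,2]
        W.append((PV+Q@(p-PV)+n*dl,Q@M,j))
    return rows(W)
if __name__=='__main__':
    lift=float(sys.argv[1]);swing([float(x) for x in sys.argv[2:]],lift)
E
python3 sw.py -0.001 0.05 0.1 0.175 0.25 0.25
```

```text
[[[-0.0,0.28,0.05],[0.29,0.0,-0.0],-1],[[-0.0,0.56,0.07],[0.57,0.0,-0.0],-1],[[-0.0,0.97,0.12],[1.0,0.0,-0.0],-1],[[-0.0,1.38,0.21],[1.43,0.0,-0.0],-1],[[-0.0,1.38,0.21],[1.43,0.0,-0.0],-1]]
```

Emit:
apply_moves([
  [[0, 0.28, 0.04], [0.29, 0, 0], -1],
  [[0, 0.56, 0.07], [0.57, 0, 0], -1],
  [[0, 0.97, 0.12], [1.0, 0, 0], -1],
  [[0, 1.38, 0.2], [1.43, 0, 0], -1],
  [[0, 1.38, 0.2], [1.43, 0, 0], -1],
])

```text
t: 33.02
eef_pos: [0.415, 0.2102, 0.1749]
tool_rot: [0.033, 0.674, 0.737, 0.036]
contact_force: [0.8, 0.2, -6.1]
gripper_width: 0.351
```

```bash
python3 f.py; python3 - <<'E'
from lv import *
o=get_obs()
M=rot(o['tool_rot']); g=np.array(o['eef_pos'])+M[:,2]*.054-PV
print('grasp dist',np.linalg.norm(g),'lever ang',np.arctan2(g@[np.cos(a),np.sin(a),0],g[2]))
c=read_camera('wrist');save(c,'w27.png',1.4)
E
```

```text
t 33.02 p [0.415  0.2102 0.1749] yaw 95.05 z [ 0.098  0.009 -0.995] F [ 0.8  0.2 -6.1] w 0.351 q [-0.78  0.29  0.18  2.22 -0.    0.55  1.04]
tool F [0.16 0.19 6.17] [0.21 0.06 0.09]
grasp dist 0.0856019336444371 lever ang -0.09751470151794647
```

View pics/w27.png

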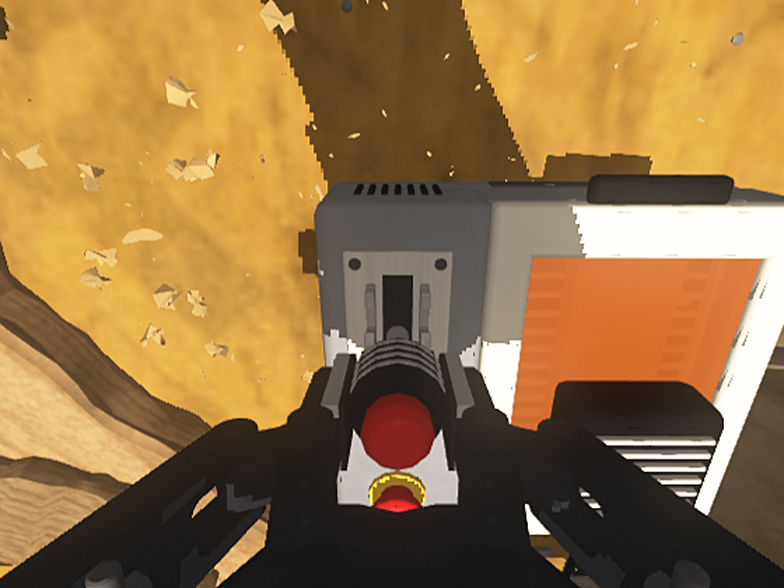

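```bash
python3 sw.py 0 0.08 0.16 0.24 0.32 0.32
```

```text
[[[0.0,0.45,0.02],[0.46,-0.0,-0.0],-1],[[0.0,0.89,0.07],[0.92,-0.0,-0.0],-1],[[0.0,1.33,0.16],[1.38,-0.0,-0.0],-1],[[0.0,1.76,0.28],[1.83,-0.0,-0.0],-1],[[0.0,1.76,0.28],[1.83,-0.0,-0.0],-1]]
```

Emit:
apply_moves([
  [[0, 0.45, 0.02], [0.46, 0, 0], -1],
  [[0, 0.89, 0.07], [0.92, 0, 0], -1],
  [[0, 1.33, 0.16], [1.38, 0, 0], -1],
  [[0, 1.76, 0.28], [1.83, 0, 0], -1],
  [[0, 1.76, 0.28], [1.83, 0, 0], -1],
])

```text
t: 33.7
eef_pos: [0.4586, 0.2142, 0.1717]
tool_rot: [-0.073, 0.671, 0.733, -0.081]
contact_force: [-0.0, -0.8, -7.7]
gripper_width: 0.352
```

```bash
python3 f.py; python3 sw.py 0 0.06 0.13 0.15 0.15
```

```text
t 33.7 p [0.4586 0.2142 0.1717] yaw 95.12 z [-0.217 -0.021 -0.976] F [-0.  -0.8 -7.7] w 0.352 q [-0.61  0.46  0.12  1.96 -0.17  0.93  1.28]
tool F [-0.82  1.59  7.54] [ 0.05 -0.6   0.02]
[[[0.0,0.33,0.01],[0.34,-0.0,-0.0],-1],[[0.0,0.72,0.05],[0.74,-0.0,-0.0],-1],[[0.0,0.83,0.06],[0.86,-0.0,-0.0],-1],[[0.0,0.83,0.06],[0.86,-0.0,-0.0],-1]]
```

Emit:
apply_moves([
  [[0, 0.33, 0.01], [0.34, 0, 0], -1],
  [[0, 0.72, 0.05], [0.75, 0, 0], -1],
  [[0, 0.75, 0.05], [0.78, 0, 0], -1],
  [[0, 0.75, 0.05], [0.78, 0, 0], -1],
])

```text
t: 34.2
eef_pos: [0.476, 0.2158, 0.1671]
tool_rot: [-0.118, 0.664, 0.727, -0.13]
contact_force: [1.2, -2.0, -7.5]
gripper_width: 0.356
```

```bash
python3 f.py;  python3 - <<'E'
from lv import *
o=get_obs()
M=rot(o['tool_rot']); g=np.array(o['eef_pos'])+M[:,2]*.054-PV
print('grasp dist',np.linalg.norm(g),'lever ang',np.arctan2(g@[np.cos(a),np.sin(a),0],g[2]))
c=read_camera('wrist');save(c,'w28.png',1.4)
c=read_camera('side');save(dict(color=c['color'][120:230,165:285]),'d28.png',5)
E
```

```text
t 34.2 p [0.476  0.2158 0.1671] yaw 95.17 z [-0.345 -0.032 -0.938] F [ 1.2 -2.  -7.5] w 0.356 q [-0.57  0.55  0.11  1.85 -0.21  1.09  1.33]
tool F [-2.09  3.54  6.73] [-0.23 -1.23  0.07]
grasp dist 0.08546011179230975 lever ang 0.3450439087804736
```

View pics/w28.png

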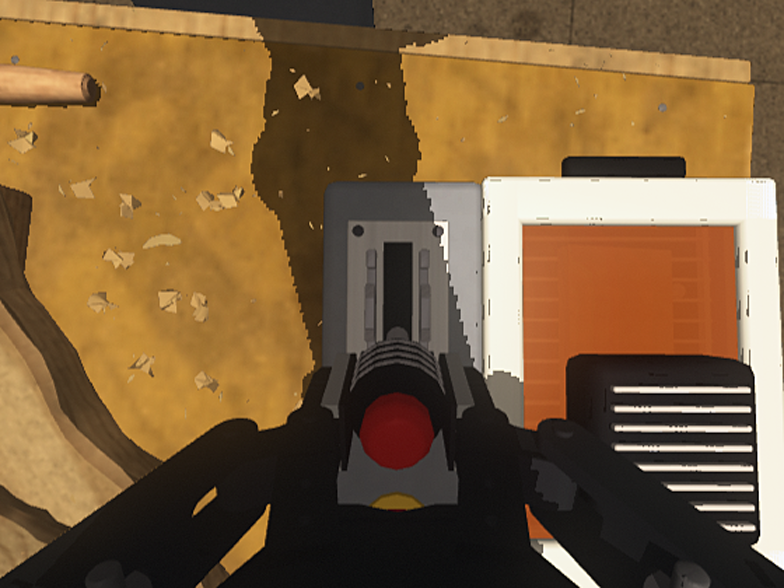

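View pics/d28.png

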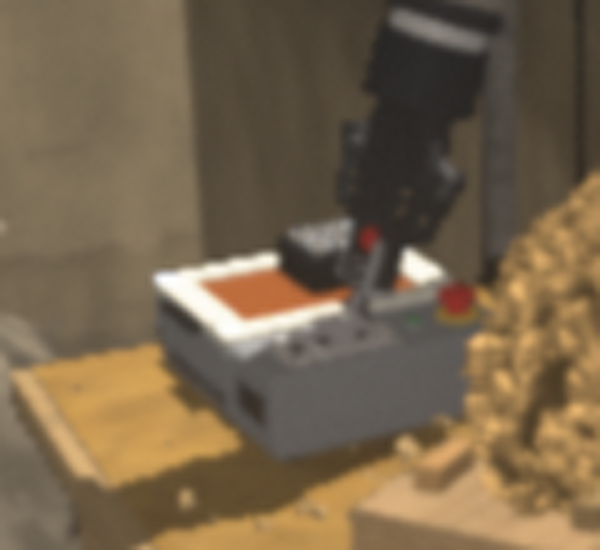

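Emit:
apply_moves([
  [[0, 0, 0.12], [0, 0, 0], -1],
  [[0, 0, 0.24], [0, 0, 0], -1],
  [[0, 0, 0.24], [0, 0, 0], -1],
])

```text
t: 34.67
eef_pos: [0.4744, 0.2156, 0.1615]
tool_rot: [-0.119, 0.664, 0.726, -0.131]
contact_force: [0.2, -3.4, -6.4]
gripper_width: 0.352
```

```bash
python3 f.py;  python3 - <<'E'
from lv import *
o=get_obs()
M=rot(o['tool_rot']); g=np.array(o['eef_pos'])+M[:,2]*.054-PV
print('grasp dist',np.linalg.norm(g),'lever ang',np.arctan2(g@[np.cos(a),np.sin(a),0],g[2]))
E
```

```text
t 34.67 p [0.4744 0.2156 0.1615] yaw 95.14 z [-0.347 -0.032 -0.937] F [ 0.2 -3.4 -6.4] w 0.352 q [-0.56  0.55  0.11  1.86 -0.21  1.08  1.33]
tool F [-3.44  2.17  6.  ] [-0.52 -0.97  0.19]
grasp dist 0.07963231050590851 lever ang 0.34834448246640365
```

Emit:
apply_moves([
  [[0, 0, 0.12], [0, 0, 0], -1],
  [[0, 0, 0.24], [0, 0, 0], -1],
  [[0, 0, 0.3], [0, 0, 0], -1],
  [[0, 0, 0.3], [0, 0, 0], -1],
])

```text
t: 35.17
eef_pos: [0.472, 0.2154, 0.1545]
tool_rot: [-0.119, 0.664, 0.726, -0.131]
contact_force: [-0.0, -4.7, -5.2]
gripper_width: 0.352
```

```bash
python3 f.py;  python3 - <<'E'
from lv import *
o=get_obs()
M=rot(o['tool_rot']); g=np.array(o['eef_pos'])+M[:,2]*.054-PV
print('grasp dist',np.linalg.norm(g),'lever ang',np.arctan2(g@[np.cos(a),np.sin(a),0],g[2]))
c=read_camera('wrist');save(c,'w29.png',1.4)
E
```

```text
t 35.17 p [0.472  0.2154 0.1545] yaw 95.13 z [-0.347 -0.031 -0.937] F [-0.  -4.7 -5.2] w 0.352 q [-0.56  0.56  0.11  1.86 -0.21  1.06  1.33]
tool F [-4.68  1.38  5.03] [-0.73 -0.8   0.34]
grasp dist 0.0722489974254097 lever ang 0.34987642722782936
```

View pics/w29.png

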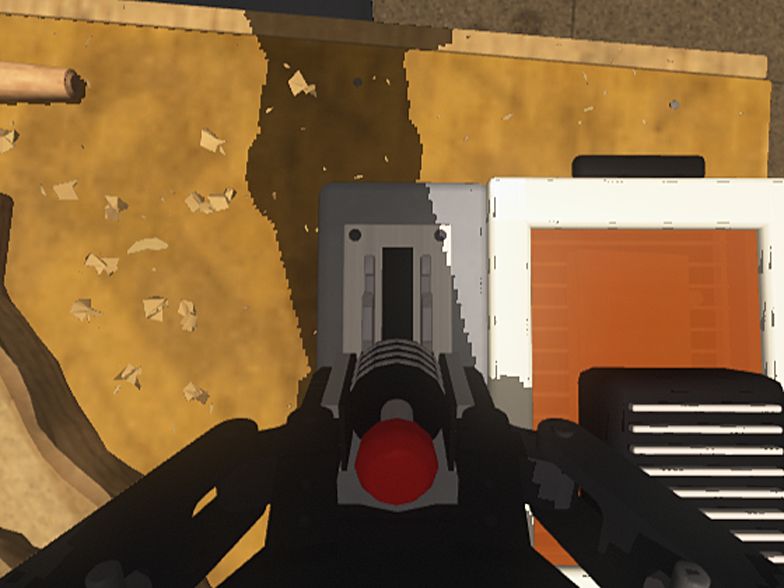

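Emit:
apply_moves([
  [[0, 0, 0.06], [0, 0, 0], -1],
  [[0, 0, 0.1], [0, 0, 0], -1],
  [[0, 0, 0.1], [0, 0, 0], -1],
])

```text
t: 35.6
eef_pos: [0.4719, 0.2154, 0.1537]
tool_rot: [-0.119, 0.664, 0.726, -0.13]
contact_force: [-0.5, -6.8, 6.5]
gripper_width: 0.35
```

```bash
python3 f.py
```

```text
t 35.6 p [0.4719 0.2154 0.1537] yaw 95.11 z [-0.346 -0.031 -0.938] F [-0.5 -6.8  6.5] w 0.35 q [-0.56  0.56  0.11  1.87 -0.21  1.06  1.33]
tool F [-6.71 -3.27 -5.71] [-1.12  0.15  0.44]
```

Emit:
apply_moves([
  [[0, 0, 0], [0, 0, 0], 0.1],
  [[0, 0, 0], [0, 0, 0], 0.1],
  [[0, 0, 0], [0, 0, 0], 0.1],
  [[0, 0, -1.2], [0, 0, 0], 0.1],
  [[0, 0, -2.8], [0, 0, 0], 0.1],
  [[0, 0, -4.0], [-1.0, 0, 0], 0.1],
  [[0, -0.8, -5.0], [-2.0, 0, 0], 0.1],
  [[0, -2.5, -5.5], [-2.0, 0, 0], 0.1],
  [[0, -4.0, -4.5], [-2.0, 0, 0], 0.1],
  [[0, -4.0, -4.5], [-2.0, 0, 0], 0.1],
])

```text
t: 36.85
eef_pos: [0.4137, 0.2104, 0.2922]
tool_rot: [-0.003, 0.674, 0.739, -0.003]
contact_force: [0.6, -0.4, -0.5]
gripper_width: 0.549
```

```bash
python3 f.py;  python3 - <<'E'
from lv import *
import pickle
o=get_obs()
c=read_camera('wrist');save(c,'w30.png',1.4);pickle.dump((o,c),open('w30.pkl','wb'))
for th in (-.35,.35):
    for n,L in [('knobc',.102),('collartop',.079),('c+14',.093)]:
        p=pose(th,L,0)[0]-[0,0,.054]; print(th,n,proj(c,p,o)*1.4)
d=read_camera('side');s=read_camera('scene')
save(dict(color=d['color'][140:230,175:285]),'d30.png',6)
save(dict(color=s['color'][160:260,130:250]),'s30.png',6)
E
```

```text
t 36.85 p [0.4137 0.2104 0.2922] yaw 95.28 z [-0.009 -0.001 -1.   ] F [ 0.6 -0.4 -0.5] w 0.549 q [-0.73  0.14  0.14  2.06 -0.03  0.95  1.09]
tool F [-0.46  0.57  0.48] [0.02 0.02 0.  ]
-0.35 knobc [[397.32454111 267.29457346]]
-0.35 collartop [[397.24459011 271.53915596]]
-0.35 c+14 [[397.29148163 269.04969444]]
0.35 knobc [[396.96008028 380.52883698]]
0.35 collartop [[396.98564556 353.1716029 ]]
0.35 c+14 [[396.97050559 369.37279072]]
```

View pics/w30.png

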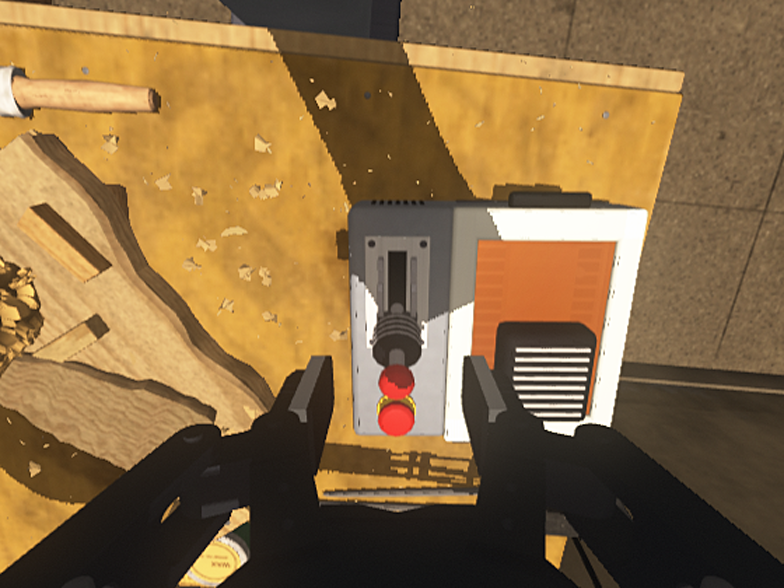

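View pics/d30.png

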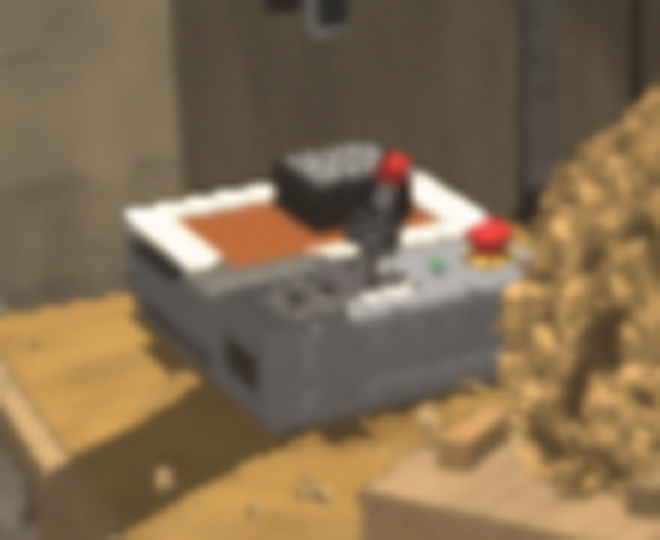

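View pics/s30.png

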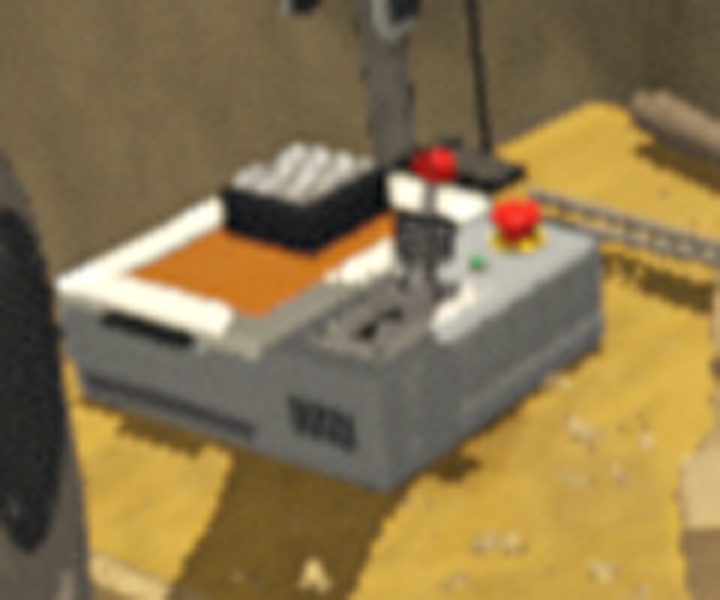

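```bash
python3 -c "
from station import *
print(hand_in())"
```

```text
the job is handed in; nothing more can be done
None
```

The job is handed in at about 37 s of the 72 s allowed; `hand_in` gives no verdict. By my checks every step was done in the order asked.

- **Plank out of the rack:** I lifted it out, and pictures taken then show the dark board still in its slot. I stood the plank on edge on the bare bench, pushed it over flat and took it again by its long edges.
- **Plank on the bed:** The first push towards the pins stopped short, probably because the cut corner caught on a side pin. I regripped, moved it until the back pin pushed back with about 5 N, then pressed it against the side pins with about 6 N. From above it seemed to touch all three pins, as far as the picture can resolve (about 1 mm). While setting it down I briefly pressed on the slats with about 25 N; I saw no damage.
- **Hood:** It went down until it met its stop at the shut height (about 24 N on the fingers). It looks flush in the last pictures. I could not check the plank again with the hood shut.
- **Lever:** I lifted the collar to its stop, swung the lever to the rear notch, and lowered the collar until it bottomed. There the spring pull turned into a push, at about the same height as it had in the front notch. In the last picture the knob and collar are where they should be for armed and locked. I did not test the lock by pushing on the lever.

At hand-in the gripper was clear of everything, with no real force on it.

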